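Make up the covered coffee set on the slide tray

ROBOT

A 6-joint arm with a two-finger parallel gripper is mounted at the origin on the work surface. World frame = base frame: x ahead of the robot, y to its left, z up, the work surface at z = 0. Lengths are in m, angles in rad, forces in N, time in s.
With the tool pointing down it reaches from about 0.35 to 0.85 m from the base axis. Payload 8.1 kg.
Tool frame: the origin (TCP) lies midway between the tips of the shut fingers; the grasp point (between the pads) lies 19 mm behind it (robot.tcp_to_grasp is the distance from the TCP to the grasp point, in m); x points along the fingers, y is the direction in which the jaws open and shut, and the axes are right-handed (so a half turn about x gives the same grasp; the last joint's range is limited). The gripper opens to 93 mm and grips with 3 to 60 N. Pads are 15 mm wide; open, the fingers measure 128 mm over their backs; the gripper's body (75 mm by 188 mm) begins 65 mm behind the grasp point.
Start: joints at [-1.371, 0.13, 1.488, -0, 1.523, -0.085], TCP at [0.169, -0.576, 0.219] pointing down, gripper open.
Joint ranges: [-2.96, 2.96], [-0.89, 2.26], [0.02, 2.5], [-1.34, 4.48], [0, 2.73], [-2.66, 2.66]. Speed limits (rad/s): [2.39, 2.39, 2.79, 3.14, 3.14, 3.14].

INTERFACE

Orientations are given as a rotation vector (axis times angle).
In Python, from plant import robot gives the robot as it stands.
- The arm moves only by the tool play_rows, never from a script. Its argument "plan" is a list of rows, each an object with "slide": the shift along the world's x, y, z as a fraction of full scale, a list of three; "roll": the turn about the world's z as a fraction of full scale; "fingers": the gripper command: -1 is shut, 1 is fully open, values between are in proportion. A call has 1 to 20 rows; each row shifts and turns the commanded pose from where the row before left it; what a row does not reach is not made up. Full scale, the value 1, is 30 mm for a shift and 8 degrees for a turn. A row lasts 1/8 s, in which the tool goes at most 62.5 mm and 10.7 degrees, less where a joint would pass 70% of its speed; a pose out of reach is approached as far as the arm can. A call with a number of a shift or a turn outside -1 to 1 is refused whole. A call with a gripper value outside its range is refused whole. The fingers move at their own pace and stop on an object; "squeeze" is the grip in N (left out, the last holds). Time passes only in rows, so rows that do not move let the fingers close. It gives the time, the measured TCP pose, the force and the opening at its end, in the units of the state.
- robot.read_state(): the state, without advancing time (a new reading comes with each control period).
- robot.read_camera(name): name is "scene" or "top" or "wrist"; returns the picture (420x560x3 uint8, red, green, blue); there is no depth.
- robot.get_calibration(name): a dict with "fx", "fy", "cx", "cy" (pixels), "R" (3x3) and "t" (3): a world point X has camera coordinates R X + t; the wrist camera has in their place "T_tool_cam" (4x4, takes a point from camera to tool coordinates, whose origin is the TCP and whose axes are the tool frame's). Camera axes: x right, y down, z forward; pixel columns grow to the right and rows downward; lengths in m; the calibration is good to about 2 mm. A picture is of the moment at which its call begins: read the wrist's pose just before it. get_calibration takes no time and is no camera call.
- robot.close_job(): hands the job in, once; it reports no verdict.
Trained networks look in the newest picture that a camera, given by its name, has taken for a name from the list of things; names that differ only in an ending like _2 or _b are one class to them, and where a whole thing is asked for, a point or a joint stands for the part that bears it (a point fixed in the world has none). Each returns a list of dicts, best first, with "p" (0 to 1); they miss things now and then, are a little off and sometimes report something else, mostly with a low value. They report only what shows in the picture. A call takes as long as a camera call. They do not tell look-alikes from the thing itself.
- robot.boxes_of(camera, target): "extent" ([centre column, centre row, width, height] in pixels, round what is visible of it).
- robot.regions_of(camera, target): "region" (420x560 bool, what is visible of it) and "extent" ([centre column, centre row, width, height] in pixels, round what is visible of it).
- robot.mark_of(camera, target): "point" ([column, row] in pixels: a listed point, or the origin of a listed thing).
The state is a dict: "t": time; "q": joint angles; "dq": joint speeds; "joint_torque": joint torques, N m; "tool_pos": TCP position; "orientation": TCP orientation; "force": force on the tool from outside, world axes, zero at the start; "wrist_torque": the same for the moment, N m; "opening": finger opening in m.
Only numpy, scipy, OpenCV 4.12 (cv2) and the standard library are available. Lean on these libraries where they do the work, as an engineer would, in place of code of your own. Each camera call takes 0.05 s, during which the arm holds its last target.

TASK

Make up the coffee set on the slide tray, from the bottom up: stand the saucer centred on the round cork rest, the copper cup holder with its foot inside the saucer's raised ring, the tinned cup down inside the holder, and the small lid on the cup; put the large lid on the cezve. Everything should sit level and fully seated, and the cezve and the planishing stake stay where they stand.

Things in the scene. Friction and masses are not known exactly. Their poses are not given: they have to be found in the camera images.
- saucer_mid (a point): Loose copper saucer, 124 mm across, 0.12-0.21 kg: flat underside 80 mm across, 4 mm thick floor, low flared rim 8 mm high, and in the middle an upright ring, 52 mm outside, 46 mm inside, 14 mm above the floor (18 mm in all), which takes the holder's foot and is the place to grip. Upright on the bench at first. Point: on its axis, 9 mm above its underside, 9 mm below the ring's top; z up.
- holder_mid (a point): Loose copper cup holder, a small goblet 60 mm high, 0.10-0.17 kg, upright on the bench: foot 38 mm across, short stem, bowl 48 mm across at its underside (18 mm up) widening to 60 mm, straight over the top 16 mm; wall 3 mm, mouth 54 mm, bowl floor 22 mm above its underside; beads round the bowl. Its foot goes on the saucer's floor inside the ring. Point: on its axis, 30 mm above its underside; z up.
- cup_mid (a point): Loose silver-toned tinned cup, no handle, 58 mm high, 0.07-0.12 kg, upright on the bench: 32 mm across at the foot, 48 mm at the rim (47 mm or more over the top 24 mm), wall 2.5 mm, mouth 43 mm. Seated, it stands on the holder's bowl floor with its rim 20 mm above the holder's. Point: on its axis, 29 mm above its underside; z up.
- cup_lid_mid (a point): Small lid, the cup's: loose domed copper, 54 mm across, 36 mm high of which the top 18 mm is a brass knob 16 mm across, 0.04-0.07 kg, knob up on the bench. Under its brim a plug 35 mm across, 6 mm deep, goes into the cup's mouth; the brim's underside, 6 mm above the lid's underside, rests on the rim. Point: on its axis, 18 mm above its underside, where the knob begins; z up.
- pot_lid_mid (a point): Large lid, the cezve's: loose domed copper, 86 mm across, 42 mm high of which the top 20 mm is a brass knob 18 mm across, 0.07-0.12 kg, knob up on the bench. Under its brim a plug 54 mm across, 8 mm deep, goes into the cezve's mouth; the brim's underside, 8 mm above the lid's underside, rests on the rim. Point: on its axis, 21 mm above its underside, 1 mm below the knob; z up.
- cezve_mouth (a point): Copper cezve (long-handled coffee pot), loose, 0.45 kg, standing on the slide tray beside the cork rest: 84 mm high, belly 92 mm, rim 78 mm, mouth 72 mm, neck 62 mm inside. Its straight handle runs from under the rim along its -x, roughly towards the robot, rising to 117 mm at 200 mm from its axis. Point: centre of the mouth, level with the rim; z up.
- rest: Round cork rest, 90 mm across, 3 mm thick, fixed on the floor of the wooden slide tray. Origin: centre of its underside; z up; the saucer stands on its top face. The tray, 360 mm wide with edges 6 mm above its floor, runs out from beneath a marble slab whose front edge is at least 105 mm beyond the rest's centre and whose top is 85 mm above the bench.
- stake_mid (a point): Bystander, to be left alone: brass planishing stake, loose, 0.9 kg, 75 mm high: mushroom head 54 mm across on a stem in a dark wooden block 75 mm square, 28 mm high, on the bench among the loose things. Point: on its axis, 38 mm up.
Not all that is in view belongs to the job. What is shaped like the part that bears holder_mid but blue is not meant.

How it is judged:
By the outcome, as a careful person would: the job done as asked, in the order asked, and still so for the second after the job is handed in, with the robot touching nothing.
It also fails if it takes over 144 s, if anything falls off the work surface, if the arm or the gripper's body presses on something with over 40 N, if the wrist force passes 120 N, or if a joint passes its speed limit or range.

## Working session

There is one attempt and no reset: what is moved stays moved. The work goes in short steps, Python scripts to look and compute and a tool call to move; the robot and the scene stay as the last step left them, time stands still between calls to the robot, and variables do not carry over. Pictures are saved under pics/ and viewed, and the job is handed in when it is done.

Besides the shell and the picture viewer there is one more tool, called after "Request:" in YAML: its name, and indented under it one key for each argument. play_rows: Moves the arm, as the interface text tells. Its arguments: {"type":"object","properties":{"plan":{"type":"array","items":{"type":"object","properties":{"slide":{"type":"array","items":{"type":"number","minimum":-1,"maximum":1}},"roll":{"type":"number","minimum":-1,"maximum":1},"fingers":{"type":"number"}}}},"squeeze":{"type":"number"}},"required":["plan"]}

```bash
mkdir -p pics; ls; python3 - <<'E'
from plant import robot
import cv2
for n in ["scene","top","wrist"]:
    im=robot.read_camera(n); cv2.imwrite(f"pics/a_{n}.png",im[:,:,::-1])
    print(n,robot.get_calibration(n))
s=robot.read_state(); print(s)
E
```

```text
pics
scene {'fx': 454.801089391487, 'fy': 454.801089391487, 'cx': 282.5644925762106, 'cy': 217.14826517486262, 'R': array([[-0.407053  ,  0.91337905, -0.00682447],
       [ 0.78817949,  0.34746159, -0.50797985],
       [-0.46160691, -0.21215363, -0.86134192]]), 't': array([ 0.18433072, -0.33041708,  1.44937945])}
top {'fx': 395.9202846984367, 'fy': 395.9202846984367, 'cx': 278.7345684244906, 'cy': 215.4064884012558, 'R': array([[-0.0019327 , -0.99999718, -0.00137842],
       [-0.98315882,  0.00215205, -0.18274056],
       [ 0.18274301,  0.00100202, -0.9831602 ]]), 't': array([-0.00943857,  0.5019197 ,  1.03385947])}
wrist {'fx': 377.03844219644816, 'fy': 377.03844219644816, 'cx': 280.5929492079627, 'cy': 215.9814608526154, 'T_tool_cam': array([[-6.31881168e-04, -2.37156930e-01,  9.71471148e-01,
        -1.65413299e-01],
       [ 9.99999785e-01,  2.21175793e-05,  6.55836635e-04,
         6.15622054e-05],
       [-1.77022793e-04,  9.71471353e-01,  2.37156865e-01,
        -6.52005267e-02],
       [ 0.00000000e+00,  0.00000000e+00,  0.00000000e+00,
         1.00000000e+00]])}
{'t': 0.15, 'q': array([-1.37144651e+00,  1.30980776e-01,  1.48900482e+00, -3.17720926e-05,
        1.52295708e+00, -8.54103079e-02]), 'dq': array([-1.25328703e-03,  3.87856846e-05, -3.98855474e-03, -5.84414120e-05,
       -2.96123274e-04,  1.16263468e-03]), 'joint_torque': array([ 2.13993549e-04, -5.60478580e+01, -4.92334449e+01,  7.68259680e-02,
        3.06796725e-02, -5.94684570e-05]), 'tool_pos': array([ 0.16847845, -0.57543108,  0.21784588]), 'orientation': array([ 2.06916099,  0.29803909, -2.06938791]), 'force': array([0.02842036, 0.30560053, 0.91841022]), 'wrist_torque': array([-0.01540529,  0.01845424, -0.00455202]), 'opening': 0.09312350985185408}
```

View pics/a_scene.png

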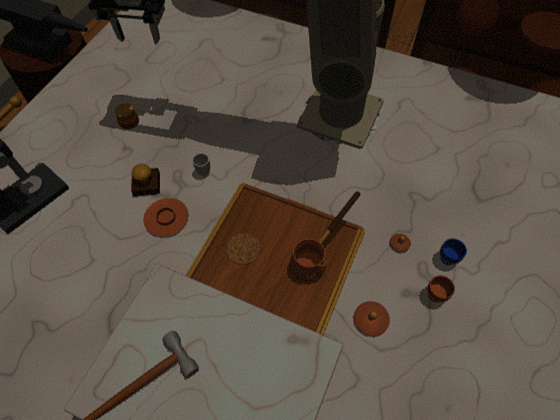

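View pics/a_top.png

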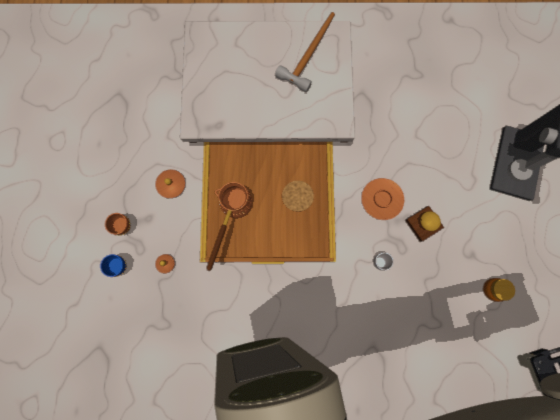

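View pics/a_wrist.png

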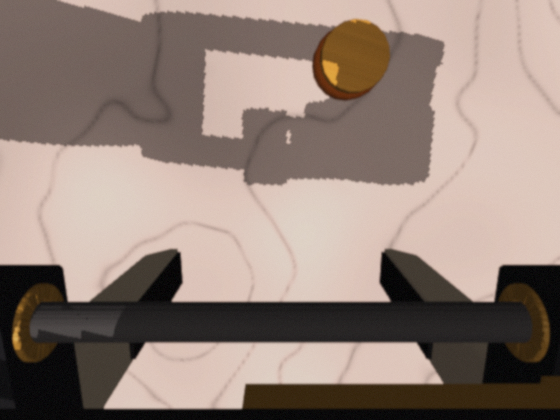

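The top view shows the saucer (383,199), the cup (382,261), the stake (425,223) and the rest (298,195). The cezve is at (234,198), the pot lid at (170,184) and the cup lid at (165,263).

Things that could be taken for the holder in the top view are the copper one (118,224), the blue look-alike (113,266) and the brass or dark pot (500,290). I choose the copper one at (118,224).

```bash
cat > h.py <<'E'
import numpy as np, cv2
from scipy.spatial.transform import Rotation as Ro
from plant import robot
def proj(cam,X):
    c=robot.get_calibration(cam); p=np.asarray(X)@c['R'].T+c['t']
    return np.array([c['fx']*p[...,0]/p[...,2]+c['cx'],c['fy']*p[...,1]/p[...,2]+c['cy']]).T
def ray(cam,uv,state=None):
    c=robot.get_calibration(cam)
    d=np.array([(uv[0]-c['cx'])/c['fx'],(uv[1]-c['cy'])/c['fy'],1.])
    if cam!='wrist':
        return -c['R'].T@c['t'], c['R'].T@d
    R=Ro.from_rotvec(state['orientation']).as_matrix(); T=c['T_tool_cam']
    return R@T[:3,3]+state['tool_pos'], R@T[:3,:3]@d
def tri(rays):
    A=np.zeros((3,3));b=np.zeros(3)
    for o,d in rays:
        d=d/np.linalg.norm(d);P=np.eye(3)-np.outer(d,d);A+=P;b+=P@o
    X=np.linalg.solve(A,b)
    res=[np.linalg.norm(np.cross(X-o,d/np.linalg.norm(d))) for o,d in rays]
    return X,res
def atz(r,z):
    o,d=r; return o+d*(z-o[2])/d[2]
E
python3 - <<'E'
from h import *
np.set_printoptions(precision=4,suppress=True)
names=["saucer_mid","holder_mid","cup_mid","cup_lid_mid","pot_lid_mid","cezve_mouth","rest","stake_mid"]
im=robot.read_camera("top");R={}
for n in names: R[n]={'top':robot.mark_of("top",n)}
robot.read_camera("scene")
for n in names: R[n]['scene']=robot.mark_of("scene",n)
for n in names:
    print(n,[(np.round(d['point'],1),round(d['p'],2)) for d in R[n]['top'][:3]],[(np.round(d['point'],1),round(d['p'],2)) for d in R[n]['scene'][:3]])
    for i in R[n]['top'][:2]:
      for j in R[n]['scene'][:2]:
        X,r=tri([ray('top',i['point']),ray('scene',j['point'])]); 
        if max(r)<.01: print('   ',X,np.round(r,4))
cv2.imwrite('pics/hold.png',cv2.resize(im[190:300,80:210],None,fx=5,fy=5,interpolation=2)[:,:,::-1])
E
```

```text
saucer_mid [(array([381.3, 195. ]), 0.59)] [(array([165.7, 216.1]), 0.9)]
    [ 0.5631 -0.2978  0.0254] [0.0008 0.0008]
holder_mid [(array([120.7, 223.2]), 0.84), (array([114.4, 265.5]), 0.78)] [(array([440.7, 292.1]), 0.8), (array([449.9, 250.7]), 0.71)]
    [0.4824 0.4298 0.0322] [0.0046 0.0046]
    [0.3674 0.4272 0.0451] [0.0013 0.0013]
cup_mid [(array([382.2, 261.1]), 0.59)] [(array([199. , 168.5]), 0.62)]
    [ 0.3801 -0.2965  0.0146] [0.002 0.002]
cup_lid_mid [(array([162.3, 259.9]), 0.62), (array([168.7, 180.6]), 0.2)] []
pot_lid_mid [(array([168.7, 180.4]), 0.87)] []
cezve_mouth [(array([235.5, 195.4]), 0.58), (array([169.3, 182.2]), 0.56)] [(array([307.2, 252.6]), 0.75)]
    [0.5449 0.1043 0.0992] [0.0019 0.0019]
rest [(array([298.3, 196.2]), 0.95)] [(array([240.6, 248.1]), 0.67), (array([369.1, 314.6]), 0.37)]
    [ 0.5633 -0.0681  0.0173] [0.0024 0.0024]
stake_mid [(array([429.1, 223.4]), 0.8)] [(array([142.4, 176.5]), 0.56)]
    [ 0.4807 -0.4231  0.0332] [0.0008 0.0008]
```

View pics/hold.png

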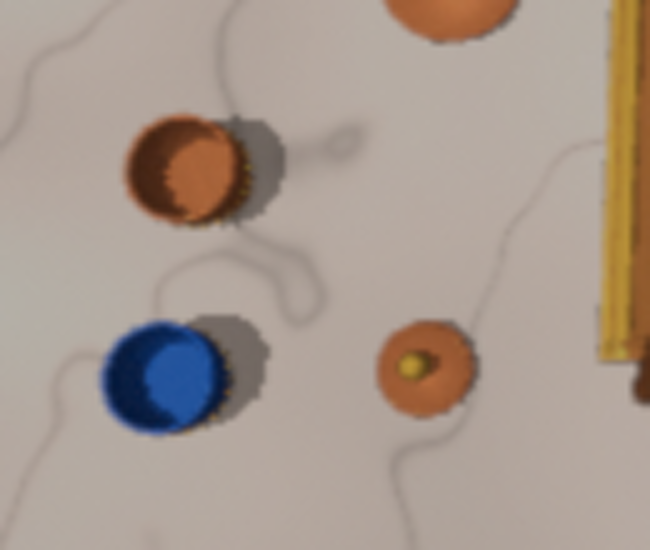

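```bash
python3 - <<'E'
from h import *
s=robot.read_state(); print(Ro.from_rotvec(s['orientation']).as_matrix().round(3),s['tool_pos'])
E
```

```text
[[ 0.     0.281 -0.96 ]
 [-0.    -0.96  -0.281]
 [-1.     0.    -0.   ]] [ 0.16861588 -0.57581958  0.21864129]
```

Request:
play_rows:
  plan:
    - {"slide": [0.9,0.9,0.2],"roll": -1,"fingers": 1}
    - {"slide": [0.9,0.9,0.2],"roll": -1,"fingers": 1}
    - {"slide": [0.9,0.9,0.2],"roll": -0.04,"fingers": 1}
    - {"slide": [0.9,0.9,0.2],"fingers": 1}
    - {"slide": [0.9,0.9,0.2],"fingers": 1}
    - {"slide": [0.9,0.9,0.2],"fingers": 1}
    - {"slide": [0.9,0.9,0.2],"fingers": 1}
    - {"slide": [0.9,0.9,0.2],"fingers": 1}
    - {"slide": [0.9,0.9,0.2],"fingers": 1}
    - {"slide": [0.9,0.9,0.2],"fingers": 1}
    - {"slide": [0.9,1,0],"fingers": 1}
    - {"slide": [0,0,0],"fingers": 1}
    - {"slide": [0,0,0],"fingers": 1}

```text
$.plan[3]: bad value
```

```bash
python3 - <<'E'
from h import *
s=robot.read_state(); print(Ro.from_rotvec(s['orientation']).as_matrix().round(3),s['tool_pos'],s['dq'])
im=robot.read_camera("wrist"); cv2.imwrite("pics/b.png",im[:,:,::-1])
for n in ["saucer_mid","cup_mid","stake_mid","rest"]:
    for d in robot.mark_of("wrist",n)[:2]: print(n,d['p'],d['point'],[atz(ray('wrist',d['point'],s),z).round(4) for z in (0,.02)])
E
```

```text
[[ 0.     0.281 -0.96 ]
 [-0.    -0.96  -0.281]
 [-1.     0.    -0.   ]] [ 0.16861588 -0.57581958  0.21864129] [ 0.0007338   0.00090403  0.00066545  0.00106689  0.00089024 -0.00115494]
```

View pics/b.png

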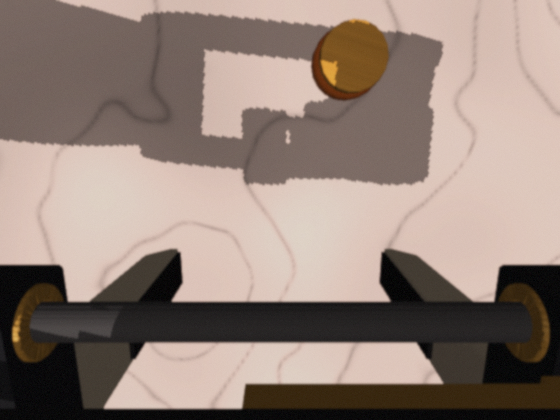

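Every row needs all of its fields, so the call was refused and the arm did not move. Sending it again.

Request:
play_rows:
  plan:
    - {"slide": [0.9,0.9,0.2],"roll": -1,"fingers": 1}
    - {"slide": [0.9,0.9,0.2],"roll": -1,"fingers": 1}
    - {"slide": [0.9,0.9,0.2],"roll": -0.04,"fingers": 1}
    - {"slide": [0.9,0.9,0.2],"roll": 0,"fingers": 1}
    - {"slide": [0.9,0.9,0.2],"roll": 0,"fingers": 1}
    - {"slide": [0.9,0.9,0.2],"roll": 0,"fingers": 1}
    - {"slide": [0.9,0.9,0.2],"roll": 0,"fingers": 1}
    - {"slide": [0.9,0.9,0.2],"roll": 0,"fingers": 1}
    - {"slide": [0.9,0.9,0.2],"roll": 0,"fingers": 1}
    - {"slide": [0.9,0.9,0.2],"roll": 0,"fingers": 1}
    - {"slide": [0.9,1,0],"roll": 0,"fingers": 1}
    - {"slide": [0,0,0],"roll": 0,"fingers": 1}
    - {"slide": [0,0,0],"roll": 0,"fingers": 1}

```text
t: 2.92
tool_pos: [0.4654, -0.276, 0.2786]
orientation: [2.221, 0.0, -2.221]
force: [-0.2, -0.7, 0.4]
opening: 0.0931
```

```bash
python3 - <<'E'
from h import *
s=robot.read_state(); print(s['t'],Ro.from_rotvec(s['orientation']).as_matrix().round(3),s['tool_pos'],s['dq'])
im=robot.read_camera("wrist"); cv2.imwrite("pics/b2.png",im[:,:,::-1])
for n in ["saucer_mid","cup_mid","stake_mid","rest"]:
    for d in robot.mark_of("wrist",n)[:2]: print(n,d['p'],d['point'],[atz(ray('wrist',d['point'],s),z).round(4) for z in (0,.02)])
E
```

```text
2.925 [[-0.     0.001 -1.   ]
 [-0.    -1.    -0.001]
 [-1.     0.     0.   ]] [ 0.4653896  -0.27599343  0.27856179] [-0.02121523 -0.00232056  0.00373104 -0.00076736  0.00055348  0.00256223]
saucer_mid 0.68 [309.0, 102.1] [array([ 0.5546, -0.3084,  0.    ]), array([ 0.5535, -0.307 ,  0.02  ])]
cup_mid 0.92 [290.3, 261.1] [array([ 0.3642, -0.2886,  0.    ]), array([ 0.3717, -0.288 ,  0.02  ])]
stake_mid 0.91 [408.8, 171.8] [array([ 0.4759, -0.4275,  0.    ]), array([ 0.4784, -0.4207,  0.02  ])]
rest 0.76 [85.2, 92.3] [array([ 0.5649, -0.0572,  0.    ]), array([ 0.5634, -0.067 ,  0.02  ])]
```

View pics/b2.png

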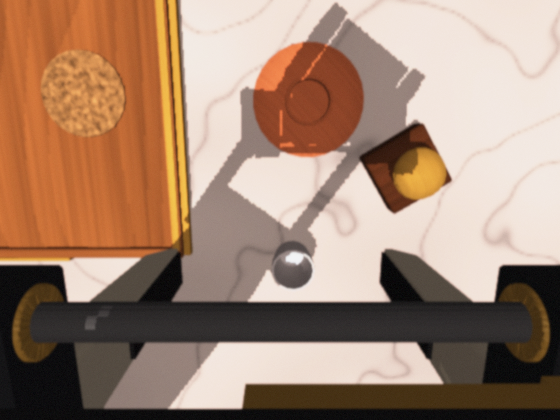

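```bash
cat >> h.py <<'E'
from scipy.optimize import least_squares
def mask(cam,name,near=None):
    c=robot.regions_of(cam,name)
    if not c: return None
    if near is not None: c=sorted(c,key=lambda d:np.hypot(d['extent'][0]-near[0],d['extent'][1]-near[1]))
    return c[0]
def backplane(cam,pts,z,s=None):
    return np.array([atz(ray(cam,p,s),z)[:2] for p in pts])
def fitcirc(P,r=None):
    c0=P.mean(0); 
    if r is None:
        f=lambda v:np.hypot(P[:,0]-v[0],P[:,1]-v[1])-v[2]; v0=[*c0,.03]
    else:
        f=lambda v:np.hypot(P[:,0]-v[0],P[:,1]-v[1])-r; v0=c0
    o=least_squares(f,v0,loss='soft_l1',f_scale=.0007); return o.x,np.median(np.abs(f(o.x)))
def circ(cam,name,z,r=None,s=None,near=None):
    m=mask(cam,name,near)
    if m is None: return None
    k,_=cv2.findContours(m['region'].astype(np.uint8),cv2.RETR_EXTERNAL,cv2.CHAIN_APPROX_NONE)
    k=max(k,key=cv2.contourArea)[:,0].astype(float)
    k=k[(k[:,0]>2)&(k[:,0]<557)&(k[:,1]>2)]
    P=backplane(cam,k,z,s); v,e=fitcirc(P,r); return v.round(4),round(e,4),np.round(m['extent'],1),round(m['p'],2)
E
python3 - <<'E'
from h import *
s=robot.read_state()
for n,zs in [("saucer_mid",(.006,.010)),("rest",(.005,.01,.015)),("cup_mid",(.058,))]:
  m=None
  for z in zs: print(n,z,circ('wrist',n,z,s=s))
robot.read_camera('top')
for n,z in [("saucer_mid",.008),("rest",.01),("cup_mid",.058),("holder_mid",.06),("cup_lid_mid",.008),("pot_lid_mid",.01),("cezve_mouth",.09)]:
  print(n,z,circ('top',n,z))
print(robot.read_state()['t'])
E
```

```text
saucer_mid 0.006 (array([ 0.5555, -0.3072,  0.061 ]), np.float64(0.0003), array([308.1,  98.5, 108.1, 116.4]), 0.82)
saucer_mid 0.01 (array([ 0.5553, -0.3069,  0.0604]), np.float64(0.0003), array([308.1,  98.5, 108.1, 116.4]), 0.82)
rest 0.005 (array([ 0.5633, -0.0574,  0.0461]), np.float64(0.0003), array([82.2, 92.4, 80.9, 91.3]), 0.94)
rest 0.01 (array([ 0.563 , -0.0599,  0.0455]), np.float64(0.0003), array([82.2, 92.4, 80.9, 91.3]), 0.94)
rest 0.015 (array([ 0.5626, -0.0624,  0.045 ]), np.float64(0.0002), array([82.2, 92.4, 80.9, 91.3]), 0.94)
cup_mid 0.058 (array([ 0.3798, -0.2896,  0.025 ]), np.float64(0.0017), array([292.4, 265.4,  45.2,  46.4]), 0.93)
saucer_mid 0.008 (array([ 0.5555, -0.2648,  0.0275]), np.float64(0.0075), array([366.6, 197.2,  14. ,  35.8]), 0.54)
rest 0.01 (array([ 0.5663, -0.0623,  0.0439]), np.float64(0.0009), array([296.1, 195.5,  34.4,  30.6]), 0.57)
cup_mid 0.058 None
holder_mid 0.06 (array([0.3672, 0.4273, 0.033 ]), np.float64(0.0017), array([113.3, 265.3,  30.4,  22. ]), 0.79)
cup_lid_mid 0.008 (array([0.3748, 0.3071, 0.0254]), np.float64(0.0005), array([163.1, 264.3,  16.5,  19.8]), 0.88)
pot_lid_mid 0.01 (array([0.602 , 0.3026, 0.0424]), np.float64(0.0008), array([168.6, 183.9,  31.6,  31.8]), 0.94)
cezve_mouth 0.09 (array([ -727.794 , -2255.9114,  2370.6745]), np.float64(0.0077), array([230.9, 224.2,  45.1,  92.2]), 0.84)
3.875
```

Request:
play_rows:
  plan:
    - {"slide": [0.6,-0.2,-0.8],"roll": 0,"fingers": 1}
    - {"slide": [0.6,-0.2,-0.8],"roll": 0,"fingers": 1}
    - {"slide": [0.6,-0.2,-0.8],"roll": 0,"fingers": 1}
    - {"slide": [0.6,-0.2,-0.8],"roll": 0,"fingers": 1}
    - {"slide": [0.6,-0.2,-0.8],"roll": 0,"fingers": 1}
    - {"slide": [0,0,0],"roll": 0,"fingers": 1}
    - {"slide": [0,0,0],"roll": 0,"fingers": 1}

```text
t: 4.75
tool_pos: [0.5555, -0.3059, 0.1594]
orientation: [2.222, -0.0, -2.221]
force: [0.7, -0.3, 0.2]
opening: 0.0926
```

```bash
python3 - <<'E'
from h import *
s=robot.read_state(); print(s['t'],s['tool_pos'],s['dq'].round(3))
im=robot.read_camera("wrist"); cv2.imwrite("pics/c.png",im[:,:,::-1])
for n,zs in [("saucer_mid",(.006,.008,.01)),("rest",(.01,.015))]:
  for z in zs: print(n,z,circ('wrist',n,z,s=s))
E
```

```text
4.75 [ 0.5554922  -0.30585669  0.15939828] [-0.002 -0.022 -0.005 -0.002 -0.003 -0.   ]
saucer_mid 0.006 (array([ 0.5554, -0.3066,  0.0615]), np.float64(0.0002), array([281.8, 198.3, 143.5, 143.1]), 0.91)
saucer_mid 0.008 (array([ 0.5558, -0.3065,  0.0611]), np.float64(0.0002), array([281.8, 198.3, 143.5, 143.1]), 0.91)
saucer_mid 0.01 (array([ 0.5562, -0.3065,  0.0607]), np.float64(0.0002), array([281.8, 198.3, 143.5, 143.1]), 0.91)
rest 0.01 (array([ 0.5604, -0.0577,  0.045 ]), np.float64(0.0003), array([ 20.4, 196.3,  40.7, 104.8]), 0.8)
rest 0.015 (array([ 0.5614, -0.0617,  0.0443]), np.float64(0.0002), array([ 20.4, 196.3,  40.7, 104.8]), 0.8)
```

View pics/c.png

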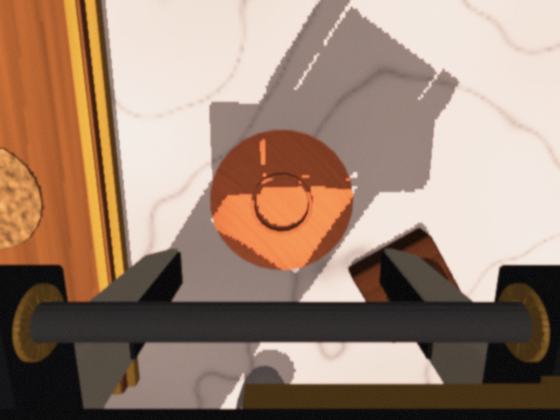

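Request:
play_rows:
  plan:
    - {"slide": [0,0,-0.8],"roll": 0,"fingers": 0.33}
    - {"slide": [0,0,-0.8],"roll": 0,"fingers": 0.33}
    - {"slide": [0,0,-0.8],"roll": 0,"fingers": 0.33}
    - {"slide": [0,0,-0.8],"roll": 0,"fingers": 0.33}
    - {"slide": [0,0,-0.8],"roll": 0,"fingers": 0.33}
    - {"slide": [0,0,-0.4],"roll": 0,"fingers": 0.33}
    - {"slide": [0,0,-0.4],"roll": 0,"fingers": 0.33}
    - {"slide": [0,0,-0.2],"roll": 0,"fingers": 0.33}
    - {"slide": [0,0,0],"roll": 0,"fingers": 0.33}
  squeeze: 25

```text
t: 6.18
tool_pos: [0.5556, -0.3058, 0.0086]
orientation: [-2.221, -0.0, 2.222]
force: [0.4, -0.9, 0.7]
opening: 0.0623
```

Request:
play_rows:
  plan:
    - {"slide": [0,0,0],"roll": 0,"fingers": -1}
    - {"slide": [0,0,0],"roll": 0,"fingers": -1}
    - {"slide": [0,0,0],"roll": 0,"fingers": -1}
    - {"slide": [0,0,0],"roll": 0,"fingers": -1}
    - {"slide": [0,0,0],"roll": 0,"fingers": -1}
  squeeze: 25

```text
t: 6.8
tool_pos: [0.5561, -0.3062, 0.0094]
orientation: [2.222, -0.001, -2.22]
force: [0.2, 0.8, 5.9]
opening: 0.0514
```

Request:
play_rows:
  plan:
    - {"slide": [0,0,0.3],"roll": 0,"fingers": -1}
    - {"slide": [0,0,0.7],"roll": 0,"fingers": -1}
    - {"slide": [0,0,1],"roll": 0,"fingers": -1}
    - {"slide": [0,0,1],"roll": 0,"fingers": -1}
    - {"slide": [0,0.5,1],"roll": 0,"fingers": -1}
    - {"slide": [-0.4,1,0.5],"roll": 0,"fingers": -1}
    - {"slide": [-0.4,1,0],"roll": 0,"fingers": -1}
    - {"slide": [-0.4,1,0],"roll": 0,"fingers": -1}
    - {"slide": [-0.4,1,0],"roll": 0,"fingers": -1}
    - {"slide": [-0.4,1,0],"roll": 0,"fingers": -1}
    - {"slide": [-0.4,1,0],"roll": 0,"fingers": -1}
    - {"slide": [-0.4,1,0],"roll": 0,"fingers": -1}
    - {"slide": [-0.4,0.6,0],"roll": 0,"fingers": -1}
    - {"slide": [0,0,0],"roll": 0,"fingers": -1}
    - {"slide": [0,0,0],"roll": 0,"fingers": -1}
    - {"slide": [0,0,0],"roll": 0,"fingers": -1}
  squeeze: 25

```text
t: 8.8
tool_pos: [0.46, -0.0635, 0.144]
orientation: [-2.222, 0.001, 2.221]
force: [-0.2, -0.1, -1.1]
opening: 0.051
```

```bash
python3 - <<'E'
from h import *
s=robot.read_state(); print(s['t'],s['tool_pos'],s['dq'].round(3),s['opening'])
im=robot.read_camera("wrist"); cv2.imwrite("pics/d.png",im[:,:,::-1])
for n,zs in [("rest",(.01,.012,.015)),("cezve_mouth",(.09,.095))]:
  for z in zs: print(n,z,circ('wrist',n,z,s=s))
E
```

```text
8.8 [ 0.46002216 -0.06352507  0.1440156 ] [-0.001  0.006  0.002  0.001 -0.001  0.   ] 0.05104448606458219
rest 0.01 (array([ 0.5632, -0.0637,  0.0457]), np.float64(0.0002), array([279.9,  67.9, 119.4, 133.9]), 0.67)
rest 0.012 (array([ 0.563 , -0.0637,  0.0454]), np.float64(0.0002), array([279.9,  67.9, 119.4, 133.9]), 0.67)
rest 0.015 (array([ 0.5626, -0.0637,  0.0449]), np.float64(0.0002), array([279.9,  67.9, 119.4, 133.9]), 0.67)
cezve_mouth 0.09 (array([0.5387, 0.0736, 0.0371]), np.float64(0.0006), array([ 51.5,  94. , 102.9, 138. ]), 0.79)
cezve_mouth 0.095 (array([0.5384, 0.0705, 0.0362]), np.float64(0.0006), array([ 51.5,  94. , 102.9, 138. ]), 0.79)
```

View pics/d.png

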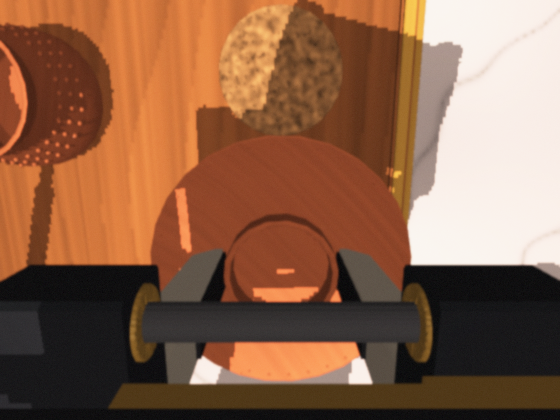

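```bash
python3 - <<'E'
from h import *
s=robot.read_state()
c=mask('wrist','saucer_mid'); 
if c is None: robot.read_camera('wrist'); c=mask('wrist','saucer_mid')
print(c['extent'],c['p'])
k,_=cv2.findContours(c['region'].astype(np.uint8),0,cv2.CHAIN_APPROX_NONE); k=max(k,key=cv2.contourArea)[:,0]
k=k[k[:,1]<235].astype(float)
for z in (.139,.142,.145):
    print(z,fitcirc(backplane('wrist',k,z,s)),fitcirc(backplane('wrist',k,z,s),.062))
E
```

```text
[280.8, 257.6, 256.9, 250.9] 0.59
0.139 (array([ 0.458174  , -0.06312113,  0.06178432]), np.float64(0.00018751372565134483)) (array([ 0.4579118 , -0.06312555]), np.float64(0.0001995190849454695))
0.142 (array([ 0.45935176, -0.06312167,  0.0606933 ]), np.float64(0.00018424683529501967)) (array([ 0.45778178, -0.06318744]), np.float64(0.000285249634950524))
0.145 (array([ 0.46052951, -0.0631222 ,  0.05960228]), np.float64(0.00018097832262989333)) (array([ 0.4576894 , -0.06324522]), np.float64(0.00042342655687124114))
```

Request:
play_rows:
  plan:
    - {"slide": [0.8,0,0],"roll": 0,"fingers": -1}
    - {"slide": [0.9,0,0],"roll": 0,"fingers": -1}
    - {"slide": [0.9,0,-0.4],"roll": 0,"fingers": -1}
    - {"slide": [0.8,0,-0.8],"roll": 0,"fingers": -1}
    - {"slide": [0.05,0,-0.8],"roll": 0,"fingers": -1}
    - {"slide": [0,0,-0.8],"roll": 0,"fingers": -1}
    - {"slide": [0,0,-0.6],"roll": 0,"fingers": -1}
    - {"slide": [0,0,0],"roll": 0,"fingers": -1}
    - {"slide": [0,0,0],"roll": 0,"fingers": -1}
  squeeze: 25

```text
t: 10.28
tool_pos: [0.5637, -0.063, 0.0426]
orientation: [2.223, -0.0, -2.22]
force: [0.1, 0.7, -0.5]
opening: 0.0508
```

Request:
play_rows:
  plan:
    - {"slide": [0,0,-0.15],"roll": 0,"fingers": -1}
    - {"slide": [0,0,-0.15],"roll": 0,"fingers": -1}
    - {"slide": [0,0,0],"roll": 0,"fingers": -1}
  squeeze: 25

```text
t: 10.65
tool_pos: [0.5628, -0.0628, 0.0323]
orientation: [-2.221, -0.0, 2.222]
force: [-0.3, 0.3, -2.0]
opening: 0.051
```

Request:
play_rows:
  plan:
    - {"slide": [0.02,-0.03,-0.1],"roll": 0,"fingers": -1}
    - {"slide": [0,0,-0.1],"roll": 0,"fingers": -1}
    - {"slide": [0,0,0],"roll": 0,"fingers": -1}

```text
t: 11.02
tool_pos: [0.5647, -0.0636, 0.0296]
orientation: [2.223, 0.001, -2.219]
force: [-10.1, 3.8, 22.5]
opening: 0.0512
```

Request:
play_rows:
  plan:
    - {"slide": [0,0,-0.06],"roll": 0,"fingers": -1}
    - {"slide": [0,0,0],"roll": 0,"fingers": -1}

```text
t: 11.28
tool_pos: [0.5655, -0.0636, 0.029]
orientation: [2.225, 0.0, -2.218]
force: [-12.5, 3.8, 28.9]
opening: 0.051
```

```bash
python3 - <<'E'
from h import *
s=robot.read_state(); print(s['t'],s['tool_pos'],s['force'],s['wrist_torque'],s['opening'])
im=robot.read_camera("wrist"); cv2.imwrite("pics/e.png",im[:,:,::-1])
im=robot.read_camera("scene"); cv2.imwrite("pics/e2.png",cv2.resize(im[150:350,130:400],None,fx=2.9,fy=2.9,interpolation=2)[:,:,::-1])
E
```

```text
11.275 [ 0.56549661 -0.06360842  0.02899227] [-12.52295474   3.75122117  28.91623176] [0.83937111 2.28340905 0.16479877] 0.05104358824400752
```

View pics/e.png

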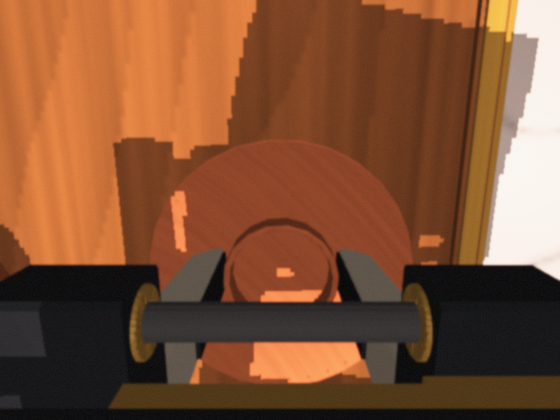

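View pics/e2.png

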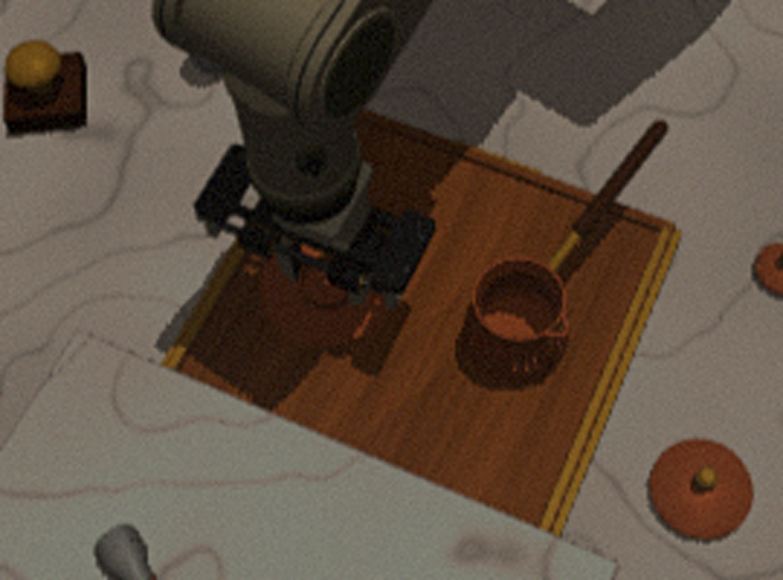

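Request:
play_rows:
  plan:
    - {"slide": [0,0,0.1],"roll": 0,"fingers": -1}
    - {"slide": [-0.08,0,0.03],"roll": 0,"fingers": -1}
    - {"slide": [0,0,0],"roll": 0,"fingers": -1}

```text
t: 11.75
tool_pos: [0.5617, -0.0639, 0.0292]
orientation: [2.223, -0.0, -2.22]
force: [-0.8, -0.1, 5.9]
opening: 0.0511
```

```bash
python3 - <<'E'
from h import *
s=robot.read_state(); print(s['tool_pos'],s['force'])
robot.read_camera('wrist'); c=mask('wrist','saucer_mid')
k,_=cv2.findContours(c['region'].astype(np.uint8),0,cv2.CHAIN_APPROX_NONE); k=max(k,key=cv2.contourArea)[:,0]
k=k[k[:,1]<235].astype(float); z=s['tool_pos'][2]-.0014
print(z,fitcirc(backplane('wrist',k,z,s)),fitcirc(backplane('wrist',k,z,s),.0615))
E
```

```text
[ 0.56173667 -0.0638777   0.02920777] [-0.79401707 -0.13020799  5.90309956]
0.02780777400760637 (array([ 0.55974986, -0.06387009,  0.06119257]), np.float64(0.00016536223050624826)) (array([ 0.55937845, -0.06387391]), np.float64(0.00017248908632461896))
```

Request:
play_rows:
  plan:
    - {"slide": [0.07,0,0.03],"roll": 0,"fingers": -1}
    - {"slide": [0,0,0],"roll": 0,"fingers": -1}
    - {"slide": [0,0,-0.03],"roll": 0,"fingers": -1}
    - {"slide": [0,0,0],"roll": 0,"fingers": -1}

```text
t: 12.35
tool_pos: [0.5632, -0.0637, 0.0292]
orientation: [-2.221, -0.0, 2.222]
force: [-3.9, 0.6, 9.0]
opening: 0.0513
```

Request:
play_rows:
  plan:
    - {"slide": [0,0,0],"roll": 0,"fingers": 0.33}
    - {"slide": [0,0,0],"roll": 0,"fingers": 0.33}
    - {"slide": [0,0,0],"roll": 0,"fingers": 0.33}
    - {"slide": [0,0,0.5],"roll": 0,"fingers": 0.33}
    - {"slide": [0,0,1],"roll": 0,"fingers": 0.33}
    - {"slide": [0,0,1],"roll": 0,"fingers": 0.6}
    - {"slide": [0,0,1],"roll": 0,"fingers": 1}
    - {"slide": [0,0,1],"roll": 0,"fingers": 1}
    - {"slide": [-0.3,0,0],"roll": 0,"fingers": 1}
    - {"slide": [0,0,0],"roll": 0,"fingers": 1}
    - {"slide": [0,0,0],"roll": 0,"fingers": 1}

```text
t: 13.72
tool_pos: [0.5535, -0.0636, 0.1624]
orientation: [-2.219, -0.0, 2.223]
force: [-0.1, 1.0, -0.5]
opening: 0.0931
```

```bash
python3 - <<'E'
from h import *
s=robot.read_state(); print(s['t'],s['tool_pos'],s['force'])
im=robot.read_camera('wrist');cv2.imwrite("pics/f.png",im[:,:,::-1]) 
for z in (.026,.028,.03): print(circ('wrist','saucer_mid',z,s=s))
print(circ('wrist','cezve_mouth',.101,s=s))
E
```

```text
13.725 [ 0.55348073 -0.06358036  0.16237907] [-0.10186556  0.9518662  -0.5423586 ]
(array([ 0.5607, -0.064 ,  0.0617]), np.float64(0.0002), array([281.7, 192.3, 151.6, 151. ]), 0.75)
(array([ 0.561 , -0.064 ,  0.0613]), np.float64(0.0002), array([281.7, 192.3, 151.6, 151. ]), 0.75)
(array([ 0.5614, -0.064 ,  0.0609]), np.float64(0.0002), array([281.7, 192.3, 151.6, 151. ]), 0.75)
(array([0.5599, 0.07  , 0.0364]), np.float64(0.0011), array([ 61.2, 224.1, 122.5, 114.5]), 0.82)
```

View pics/f.png

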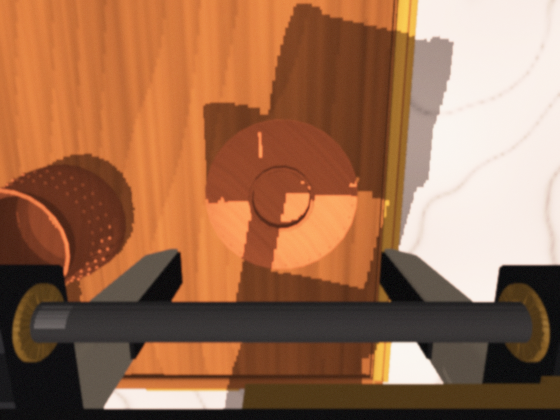

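Request:
play_rows:
  plan:
    - {"slide": [-0.1,0.9,0.3],"roll": 0,"fingers": 1}
    - {"slide": [-0.1,1,0.3],"roll": 0,"fingers": 1}
    - {"slide": [-0.1,1,0.3],"roll": 0,"fingers": 1}
    - {"slide": [-0.1,1,0],"roll": 0,"fingers": 1}
    - {"slide": [-0.1,1,0],"roll": 0,"fingers": 1}
    - {"slide": [-0.1,1,0],"roll": 0,"fingers": 1}
    - {"slide": [-0.1,1,0],"roll": 0,"fingers": 1}
    - {"slide": [-0.1,1,0],"roll": 0,"fingers": 1}
    - {"slide": [-0.1,1,0],"roll": 0,"fingers": 1}
    - {"slide": [-0.1,1,0],"roll": 0,"fingers": 1}
    - {"slide": [-0.1,1,0],"roll": 0,"fingers": 1}
    - {"slide": [-0.1,1,0],"roll": 0,"fingers": 1}
    - {"slide": [-0.2,1,0],"roll": 0,"fingers": 1}
    - {"slide": [-0.3,1,0],"roll": 0,"fingers": 1}
    - {"slide": [-0.3,1,0],"roll": 0,"fingers": 1}
    - {"slide": [-0.2,1,0],"roll": 0,"fingers": 1}
    - {"slide": [0,0.3,0],"roll": 0,"fingers": 1}
    - {"slide": [0,0,0],"roll": 0,"fingers": 1}
    - {"slide": [0,0,0],"roll": 0,"fingers": 1}

```text
t: 16.35
tool_pos: [0.4888, 0.4212, 0.1906]
orientation: [-2.221, 0.002, 2.221]
force: [0.3, -0.5, -0.0]
opening: 0.0928
```

```bash
python3 - <<'E'
from h import *
s=robot.read_state(); print(s['t'],s['tool_pos'],s['force'])
im=robot.read_camera('wrist');cv2.imwrite("pics/g.png",im[:,:,::-1]) 
for n,z in [('holder_mid',.06),('cup_lid_mid',.008),('pot_lid_mid',.01)]:
  for d in robot.regions_of('wrist',n)[:3]: print(n,d['p'],d['extent'])
for n,z in [('cup_lid_mid',.008),('pot_lid_mid',.01)]: print(n,circ('wrist',n,z,s=s))
im=robot.read_camera('top');cv2.imwrite("pics/g2.png",im[:,:,::-1]) 
print('top saucer',circ('top','saucer_mid',.028,near=(298,196)),circ('top','saucer_mid',.028,.062,near=(298,196)))
im=cv2.imread('pics/a_top.png')[:,:,::-1]
E
```

```text
16.35 [0.4888162  0.42124138 0.19057349] [ 0.25194605 -0.45855032 -0.01378805]
holder_mid 0.95 [271.5, 218.4, 71.6, 71.6]
holder_mid 0.64 [268.5, 332.6, 67.2, 78.9]
cup_lid_mid 0.71 [375.8, 295.9, 13.1, 13.1]
pot_lid_mid 0.56 [418.5, 65.8, 100.7, 107.1]
cup_lid_mid (array([0.3872, 0.3225, 0.007 ]), np.float64(0.0009), array([375.8, 295.9,  13.1,  13.1]), 0.71)
pot_lid_mid (array([0.6012, 0.3014, 0.0427]), np.float64(0.0002), array([418.5,  65.8, 100.7, 107.1]), 0.56)
top saucer (array([ 0.5623, -0.0633,  0.0597]), np.float64(0.0007), array([298.4, 195.1,  48.4,  42.9]), 0.77) (array([ 0.5626, -0.0632]), np.float64(0.0023), array([298.4, 195.1,  48.4,  42.9]), 0.77)
```

View pics/g.png

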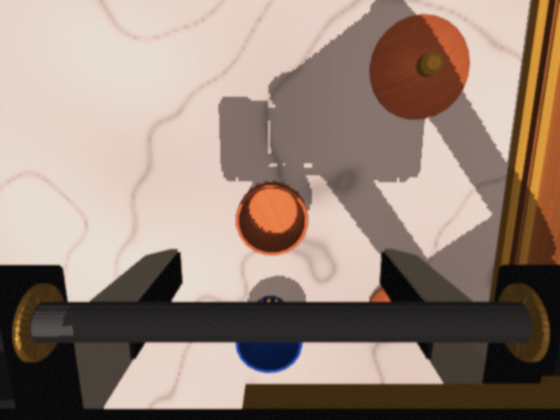

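View pics/g2.png

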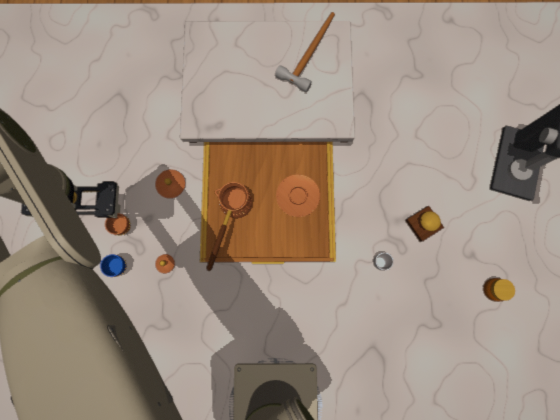

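```bash
python3 - <<'E'
from h import *
a=cv2.imread('pics/a_top.png').astype(int);g=cv2.imread('pics/g2.png').astype(int)
# differences vs wood : rest by low saturation; saucer by diff between a and g
hs=cv2.cvtColor(a.astype(np.uint8),cv2.COLOR_BGR2HSV)
m=np.zeros(a.shape[:2],np.uint8); roi=(slice(165,228),slice(265,332))
print(hs[196,298],hs[196,330],hs[170,280])
m[roi]=(hs[roi][...,1]<hs[roi][...,1].max()*0.72)
m=cv2.morphologyEx(cv2.morphologyEx(m,cv2.MORPH_CLOSE,np.ones((5,5))),cv2.MORPH_OPEN,np.ones((5,5)))
def con(m):
    k,_=cv2.findContours(m,0,cv2.CHAIN_APPROX_NONE); return max(k,key=cv2.contourArea)[:,0].astype(float)
k=con(m); print('rest',cv2.fitEllipse(k.astype(np.float32)),fitcirc(backplane('top',k,.02)))
d=np.zeros(a.shape[:2],np.uint8); d[roi]=(np.abs(a-g).sum(2)>45)[roi]
d=cv2.morphologyEx(cv2.morphologyEx(d,cv2.MORPH_CLOSE,np.ones((9,9))),cv2.MORPH_OPEN,np.ones((5,5)))
k=con(d); print('saucer',cv2.fitEllipse(k.astype(np.float32)),fitcirc(backplane('top',k,.028)))
s=dict(robot.read_state())
robot.read_camera('wrist')
for z in (.056,.06): print('holder',circ('wrist','holder_mid',z,s=s,near=(271,218)))
E
```

```text
[ 16 144 161] [ 20 178 175] [ 14 178 146]Traceback (most recent call last):
  File "<stdin>", line 11, in <module>
  File "<stdin>", line 10, in con
ValueError: max() iterable argument is empty
```

```bash
python3 - <<'E'
from h import *
a=cv2.imread('pics/a_top.png').astype(int);g=cv2.imread('pics/g2.png').astype(int)
hs=cv2.cvtColor(a.astype(np.uint8),cv2.COLOR_BGR2HSV).astype(int)
def con(m):
    k,_=cv2.findContours(m,0,cv2.CHAIN_APPROX_NONE); return max(k,key=cv2.contourArea)[:,0].astype(float)
roi=(slice(165,228),slice(265,328))
b=cv2.GaussianBlur(hs[...,1].astype(np.float32),(5,5),0)
for th in (155,162,168):
    m=np.zeros(a.shape[:2],np.uint8); m[roi]=(b<th)[roi]
    m=cv2.morphologyEx(m,cv2.MORPH_OPEN,np.ones((7,7)));
    if m.any(): k=con(m); print(th,'rest',cv2.fitEllipse(k.astype(np.float32)),fitcirc(backplane('top',k,.02)))
for th in (30,45):
    d=np.zeros(a.shape[:2],np.uint8); d[roi]=(np.abs(a-g).sum(2)>th)[roi]
    d=cv2.morphologyEx(cv2.morphologyEx(d,cv2.MORPH_CLOSE,np.ones((9,9))),cv2.MORPH_OPEN,np.ones((5,5)))
    k=con(d); print('saucer',cv2.fitEllipse(k.astype(np.float32)),fitcirc(backplane('top',k,.028)))
s=dict(robot.read_state())
robot.read_camera('wrist')
for z in (.056,.06): print('holder',circ('wrist','holder_mid',z,s=s,near=(271,218)))
E
```

```text
155 rest ((297.4882507324219, 195.50563049316406), (29.308115005493164, 29.757999420166016), 101.38795471191406) (array([ 0.56406959, -0.0634643 ,  0.04221718]), np.float64(0.0006306993554932687))
162 rest ((297.4933776855469, 195.51072692871094), (29.922103881835938, 31.52608871459961), 93.51539611816406) (array([ 0.56406475, -0.06347987,  0.04393224]), np.float64(0.0007439966225354921))
168 rest ((297.4717712402344, 195.4514923095703), (31.774660110473633, 32.17185592651367), 94.12910461425781) (array([ 0.56427897, -0.06338996,  0.04567649]), np.float64(0.000794842864511109))
saucer ((298.9203796386719, 194.9453125), (39.9818115234375, 42.26408386230469), 168.3066864013672) (array([ 0.56400122, -0.06627289,  0.05855652]), np.float64(0.0014703702541425112))
saucer ((299.3453063964844, 193.86505126953125), (37.475189208984375, 40.36381149291992), 144.20274353027344) (array([ 0.56738623, -0.06831004,  0.05462023]), np.float64(0.0019053313453066371))
holder (array([0.3542, 0.4321, 0.0214]), np.float64(0.0039), array([270.6, 331.7,  67.3,  79.4]), 0.86)
holder (array([0.3568, 0.432 , 0.0211]), np.float64(0.0039), array([270.6, 331.7,  67.3,  79.4]), 0.86)
```

```bash
python3 - <<'E'
from h import *
s=dict(robot.read_state())
robot.read_camera('wrist')
for i in range(2):
  robot.read_camera('wrist')
  for d in robot.regions_of('wrist','holder_mid'): print(d['p'],d['extent'])
  print('holder',circ('wrist','holder_mid',.06,s=s,near=(271,218)))
print(atz(ray('wrist',(271.5,218.4),s),.058))
E
```

```text
0.84 [269.6, 332.2, 65.3, 79.7]
0.66 [273.8, 217.9, 71.6, 74.2]
holder (array([0.4795, 0.4283, 0.03  ]), np.float64(0.0005), array([273.8, 217.9,  71.6,  74.2]), 0.66)
0.89 [269.1, 332.5, 70.5, 78.7]
0.7 [274.9, 218.8, 76.6, 76.1]
holder (array([0.4795, 0.4281, 0.0301]), np.float64(0.0004), array([274.9, 218.8,  76.6,  76.1]), 0.7)
[0.47885299 0.42939968 0.058     ]
```

Request:
play_rows:
  plan:
    - {"slide": [-0.31,0.23,-0.5],"roll": 0,"fingers": 1}
    - {"slide": [0,0,-0.9],"roll": 0,"fingers": 1}
    - {"slide": [0,0,-0.9],"roll": 0,"fingers": 1}
    - {"slide": [0,0,-0.9],"roll": 0,"fingers": 1}
    - {"slide": [0,0,-0.9],"roll": 0,"fingers": 1}
    - {"slide": [0,0,-0.8],"roll": 0,"fingers": 1}
    - {"slide": [0,0,-0.3],"roll": 0,"fingers": 1}
    - {"slide": [0,0,0],"roll": 0,"fingers": 1}
    - {"slide": [0,0,0],"roll": 0,"fingers": 1}

```text
t: 18.42
tool_pos: [0.4797, 0.4298, 0.0359]
orientation: [-2.223, -0.001, 2.219]
force: [-0.2, 0.4, 0.7]
opening: 0.0927
```

Request:
play_rows:
  plan:
    - {"slide": [0,0,0],"roll": 0,"fingers": -1}
    - {"slide": [0,0,0],"roll": 0,"fingers": -1}
    - {"slide": [0,0,0],"roll": 0,"fingers": -1}
    - {"slide": [0,0,0],"roll": 0,"fingers": -1}
    - {"slide": [0,0,0],"roll": 0,"fingers": -1}
  squeeze: 20

```text
t: 19.05
tool_pos: [0.4792, 0.4291, 0.0349]
orientation: [-2.222, 0.0, 2.221]
force: [0.3, -1.6, 2.1]
opening: 0.0601
```

Request:
play_rows:
  plan:
    - {"slide": [0,0,0.5],"roll": 0,"fingers": -1}
    - {"slide": [0,0,1],"roll": 0,"fingers": -1}
    - {"slide": [0,0,1],"roll": 0,"fingers": -1}
    - {"slide": [0,0,1],"roll": 0,"fingers": -1}
    - {"slide": [0,-0.3,1],"roll": 0,"fingers": -1}
    - {"slide": [0.2,-0.7,1],"roll": 0,"fingers": -1}
    - {"slide": [0.2,-1,0.3],"roll": 0,"fingers": -1}
    - {"slide": [0.2,-1,0],"roll": 0,"fingers": -1}
    - {"slide": [0.2,-1,0],"roll": 0,"fingers": -1}
    - {"slide": [0.2,-1,0],"roll": 0,"fingers": -1}
    - {"slide": [0.2,-1,0],"roll": 0,"fingers": -1}
    - {"slide": [0.2,-1,0],"roll": 0,"fingers": -1}
    - {"slide": [0.2,-1,0],"roll": 0,"fingers": -1}
    - {"slide": [0.2,-1,0],"roll": 0,"fingers": -1}
    - {"slide": [0.2,-1,0],"roll": 0,"fingers": -1}
    - {"slide": [0,-1,0],"roll": 0,"fingers": -1}
    - {"slide": [0,-1,0],"roll": 0,"fingers": -1}
    - {"slide": [0,-1,0],"roll": 0,"fingers": -1}
    - {"slide": [0,0,0],"roll": 0,"fingers": -1}
    - {"slide": [0,0,0],"roll": 0,"fingers": -1}

```text
t: 21.55
tool_pos: [0.5392, 0.0396, 0.2093]
orientation: [-2.222, -0.0, 2.22]
force: [0.0, 0.2, -2.3]
opening: 0.0599
```

```bash
python3 - <<'E'
from h import *
s=robot.read_state(); print(s['t'],s['tool_pos'],s['force'],s['opening'])
im=robot.read_camera('wrist');cv2.imwrite("pics/i.png",im[:,:,::-1]) 
print(circ('wrist','cezve_mouth',.101,s=s))
print(circ('wrist','saucer_mid',.028,s=s))
z=s['tool_pos'][2]+.025
print(z,circ('wrist','holder_mid',z,s=s),circ('wrist','holder_mid',z,.03,s=s))
E
```

```text
21.55 [0.53915375 0.03961427 0.20931312] [ 0.04730271  0.17174746 -2.25531347] 0.05994795272292027
(array([0.5498, 0.1052, 0.0437]), np.float64(0.0034), array([186.6, 202.1, 134.9, 111.6]), 0.87)
(array([ 0.5611, -0.064 ,  0.0609]), np.float64(0.0003), array([392.1, 171.5, 129.9, 137.2]), 0.63)
0.23431311872069768 (array([0.5493, 0.0394, 0.0241]), np.float64(0.0019), array([280.1, 284.4, 145.4, 147.2]), 0.56) (array([0.5428, 0.0394]), np.float64(0.0021), array([280.1, 284.4, 145.4, 147.2]), 0.56)
```

View pics/i.png

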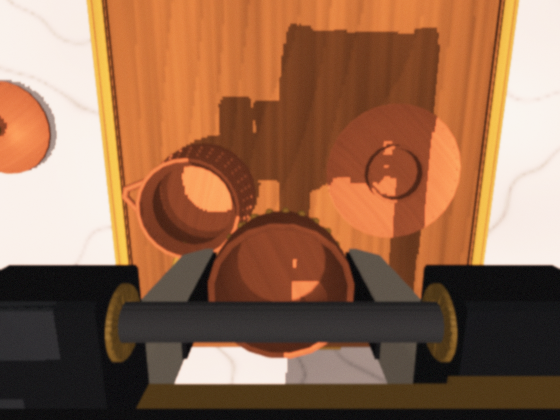

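```bash
python3 - <<'E'
from h import *
s=robot.read_state()
P=np.array([(209,285),(353,285),(281,213),(281,356),(230,234.),(333,234)])
for z in (.232,.235): print(z,fitcirc(backplane('wrist',P,z,s)))
P=np.array([(135,213),(241,213),(190,157),(190,258.)])
for z in (.101,.104): print(z,fitcirc(backplane('wrist',P,z,s)))
E
```

```text
0.232 (array([0.53946227, 0.03947886, 0.03046267]), np.float64(0.0008960935119802296))
0.235 (array([0.54083075, 0.03949028, 0.02981785]), np.float64(0.0008793634400174281))
0.101 (array([0.54281659, 0.10866617, 0.03902081]), np.float64(0.0005351584413977387))
0.104 (array([0.54349195, 0.10791128, 0.03859231]), np.float64(0.0005293444619836295))
```

Request:
play_rows:
  plan:
    - {"slide": [0.24,-0.9,0],"roll": 0,"fingers": -1}
    - {"slide": [0.24,-0.9,0],"roll": 0,"fingers": -1}
    - {"slide": [0.24,-0.9,0],"roll": 0,"fingers": -1}
    - {"slide": [0,-0.75,-0.6],"roll": 0,"fingers": -1}
    - {"slide": [0,0,-0.9],"roll": 0,"fingers": -1}
    - {"slide": [0,0,-0.9],"roll": 0,"fingers": -1}
    - {"slide": [0,0,-0.9],"roll": 0,"fingers": -1}
    - {"slide": [0,0,-0.8],"roll": 0,"fingers": -1}
    - {"slide": [0,0,-0.2],"roll": 0,"fingers": -1}
    - {"slide": [0,0,0],"roll": 0,"fingers": -1}
    - {"slide": [0,0,0],"roll": 0,"fingers": -1}
    - {"slide": [0,0,0],"roll": 0,"fingers": -1}

```text
t: 23.3
tool_pos: [0.5616, -0.0645, 0.081]
orientation: [2.223, -0.0, -2.219]
force: [-0.1, -0.6, -1.6]
opening: 0.0604
```

```bash
python3 - <<'E'
from h import *
s=robot.read_state(); print(s['t'],s['tool_pos'],s['force'],s['opening'])
im=robot.read_camera('wrist');cv2.imwrite("pics/j.png",im[:,:,::-1]) 
print(circ('wrist','saucer_mid',.028,s=s))
E
```

```text
23.3 [ 0.56155294 -0.06445437  0.08098307] [-0.06874451 -0.57869284 -1.60777411] 0.06040257544299935
(array([ 0.567 , -0.0641,  0.0555]), np.float64(0.0044), array([280.6, 192.5, 202.2, 125. ]), 0.71)
```

View pics/j.png

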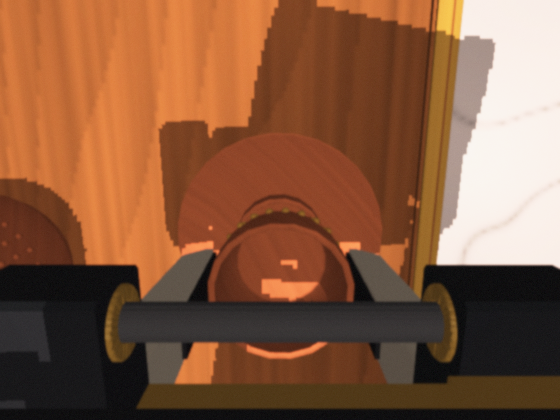

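Request:
play_rows:
  plan:
    - {"slide": [-0.02,0.01,-0.2],"roll": 0,"fingers": -1}
    - {"slide": [0,0,-0.2],"roll": 0,"fingers": -1}
    - {"slide": [0,0,0],"roll": 0,"fingers": -1}

```text
t: 23.78
tool_pos: [0.5593, -0.0639, 0.0666]
orientation: [-2.219, -0.0, 2.223]
force: [0.2, 0.1, -0.6]
opening: 0.0598
```

Request:
play_rows:
  plan:
    - {"slide": [0,0,-0.1],"roll": 0,"fingers": -1}
    - {"slide": [0,0,-0.1],"roll": 0,"fingers": -1}
    - {"slide": [0,0,0],"roll": 0,"fingers": -1}

```text
t: 24.15
tool_pos: [0.5599, -0.064, 0.0614]
orientation: [-2.221, -0.0, 2.222]
force: [0.2, 0.3, -0.8]
opening: 0.0599
```

Foot is inside the ring. Continuing down to contact.

Request:
play_rows:
  plan:
    - {"slide": [0,0,-0.06],"roll": 0,"fingers": -1}
    - {"slide": [0,0,-0.03],"roll": 0,"fingers": -1}
    - {"slide": [0,0,0],"roll": 0,"fingers": -1}

```text
t: 24.52
tool_pos: [0.5606, -0.0641, 0.0598]
orientation: [2.223, -0.0, -2.22]
force: [-1.9, 0.2, 5.8]
opening: 0.0602
```

Request:
play_rows:
  plan:
    - {"slide": [0,0,0],"roll": 0,"fingers": 1}
    - {"slide": [0,0,0],"roll": 0,"fingers": 1}
    - {"slide": [0,0,0],"roll": 0,"fingers": 1}
    - {"slide": [0,0,0.5],"roll": 0,"fingers": 1}
    - {"slide": [0,0,1],"roll": 0,"fingers": 1}
    - {"slide": [0,0,1],"roll": 0,"fingers": 1}
    - {"slide": [0,0,1],"roll": 0,"fingers": 1}
    - {"slide": [-0.3,0,1],"roll": 0,"fingers": 1}
    - {"slide": [-0.3,0,0],"roll": 0,"fingers": 1}
    - {"slide": [0,0,0],"roll": 0,"fingers": 1}
    - {"slide": [0,0,0],"roll": 0,"fingers": 1}

```text
t: 25.9
tool_pos: [0.5414, -0.0639, 0.1927]
orientation: [-2.219, -0.0, 2.223]
force: [0.1, 0.8, -0.2]
opening: 0.0929
```

```bash
python3 - <<'E'
from h import *
s=robot.read_state(); print(s['t'],s['tool_pos'],s['force'],s['opening'])
im=robot.read_camera('wrist');cv2.imwrite("pics/k.png",im[:,:,::-1]) 
print(circ('wrist','saucer_mid',.028,s=s))
for z in (.082,.084):print(circ('wrist','holder_mid',z,s=s))
E
```

```text
25.9 [ 0.54140754 -0.06387244  0.19272848] [ 0.07084729  0.84184542 -0.20993708] 0.09288189961976497
(array([ 0.5611, -0.064 ,  0.0613]), np.float64(0.0003), array([281.8, 174.2, 137. , 140.1]), 0.75)
(array([ 0.5593, -0.0647,  0.0298]), np.float64(0.0003), array([282.6, 187.9,  81.3,  78.1]), 0.57)
(array([ 0.5597, -0.0647,  0.0296]), np.float64(0.0003), array([282.6, 187.9,  81.3,  78.1]), 0.57)
```

View pics/k.png

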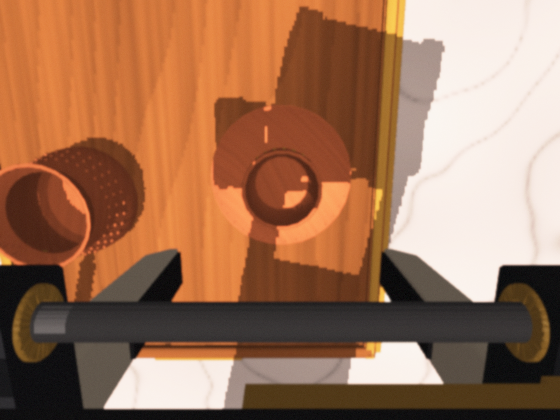

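Request:
play_rows:
  plan:
    - {"slide": [-0.6,-0.9,0],"roll": 0,"fingers": 1}
    - {"slide": [-0.7,-0.95,0],"roll": 0,"fingers": 1}
    - {"slide": [-0.7,-0.95,0],"roll": 0,"fingers": 1}
    - {"slide": [-0.7,-0.95,0],"roll": 0,"fingers": 1}
    - {"slide": [-0.7,-0.95,0],"roll": 0,"fingers": 1}
    - {"slide": [-0.7,-0.95,-0.2],"roll": 0,"fingers": 1}
    - {"slide": [-0.7,-0.95,-0.2],"roll": 0,"fingers": 1}
    - {"slide": [-0.6,-0.95,-0.2],"roll": 0,"fingers": 1}
    - {"slide": [0,0,0],"roll": 0,"fingers": 1}
    - {"slide": [0,0,0],"roll": 0,"fingers": 1}
    - {"slide": [0,0,0],"roll": 0,"fingers": 1}

```text
t: 27.48
tool_pos: [0.3807, -0.2899, 0.1762]
orientation: [2.221, 0.001, -2.221]
force: [0.2, 0.2, 0.9]
opening: 0.093
```

```bash
python3 - <<'E'
from h import *
s=robot.read_state(); print(s['t'],s['tool_pos'],s['force'],s['opening'])
im=robot.read_camera('wrist');cv2.imwrite("pics/l.png",im[:,:,::-1]) 
for z in (.056,.058,.06):print(circ('wrist','cup_mid',z,s=s))
E
```

```text
27.475 [ 0.38074816 -0.2898583   0.17619105] [0.16295381 0.23229039 0.90075881] 0.09304834806059246
(array([ 0.3764, -0.2898,  0.0242]), np.float64(0.0006), array([278.5, 215.1,  62.7,  61.3]), 0.63)
(array([ 0.3769, -0.2898,  0.024 ]), np.float64(0.0006), array([278.5, 215.1,  62.7,  61.3]), 0.63)
(array([ 0.3774, -0.2898,  0.0239]), np.float64(0.0006), array([278.5, 215.1,  62.7,  61.3]), 0.63)
```

View pics/l.png

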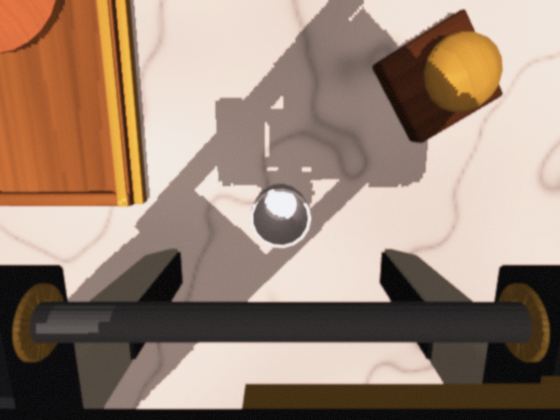

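Request:
play_rows:
  plan:
    - {"slide": [-0.12,0,-0.5],"roll": 0,"fingers": 1}
    - {"slide": [0,0,-0.9],"roll": 0,"fingers": 1}
    - {"slide": [0,0,-0.9],"roll": 0,"fingers": 1}
    - {"slide": [0,0,-0.9],"roll": 0,"fingers": 1}
    - {"slide": [0,0,-0.9],"roll": 0,"fingers": 1}
    - {"slide": [0,0,-0.35],"roll": 0,"fingers": 1}
    - {"slide": [0,0,0],"roll": 0,"fingers": 1}
    - {"slide": [0,0,0],"roll": 0,"fingers": 1}
    - {"slide": [0,0,0],"roll": 0,"fingers": -1}
    - {"slide": [0,0,0],"roll": 0,"fingers": -1}
    - {"slide": [0,0,0],"roll": 0,"fingers": -1}
    - {"slide": [0,0,0],"roll": 0,"fingers": -1}
    - {"slide": [0,0,0],"roll": 0,"fingers": -1}
    - {"slide": [0,0,0],"roll": 0,"fingers": -1}
  squeeze: 15

```text
t: 29.42
tool_pos: [0.3765, -0.2904, 0.0425]
orientation: [-2.221, -0.0, 2.221]
force: [-1.0, 0.3, 0.1]
opening: 0.0479
```

Request:
play_rows:
  plan:
    - {"slide": [0,0,0.5],"roll": 0,"fingers": -1}
    - {"slide": [0,0,1],"roll": 0,"fingers": -1}
    - {"slide": [0,0,1],"roll": 0,"fingers": -1}
    - {"slide": [0,0.3,1],"roll": 0,"fingers": -1}
    - {"slide": [0.4,0.9,1],"roll": 0,"fingers": -1}
    - {"slide": [0.8,0.9,0],"roll": 0,"fingers": -1}
    - {"slide": [0.8,0.9,0],"roll": 0,"fingers": -1}
    - {"slide": [0.8,0.9,0],"roll": 0,"fingers": -1}
    - {"slide": [0.8,0.9,0],"roll": 0,"fingers": -1}
    - {"slide": [0.8,0.9,0],"roll": 0,"fingers": -1}
    - {"slide": [0.8,0.9,0],"roll": 0,"fingers": -1}
    - {"slide": [0.4,0.9,0],"roll": 0,"fingers": -1}
    - {"slide": [0,0,0],"roll": 0,"fingers": -1}
    - {"slide": [0,0,0],"roll": 0,"fingers": -1}

```text
t: 31.18
tool_pos: [0.5443, -0.0659, 0.178]
orientation: [2.221, -0.0, -2.221]
force: [-1.4, -0.5, -0.8]
opening: 0.0474
```

```bash
python3 - <<'E'
from h import *
s=robot.read_state(); print(s['t'],s['tool_pos'],s['force'],s['opening'])
im=robot.read_camera('wrist');cv2.imwrite("pics/m.png",im[:,:,::-1]) 
z=s['tool_pos'][2]+.0155
print(z,circ('wrist','cup_mid',z,s=s),circ('wrist','holder_mid',.084,s=s),circ('wrist','saucer_mid',.028,s=s))
E
```

```text
31.175 [ 0.54432961 -0.06594972  0.17804304] [-1.38503696 -0.51018025 -0.78961725] 0.047376080159255214
0.19354304172875614 (array([ 0.5519, -0.0661,  0.0213]), np.float64(0.0014), array([279.8, 257.2, 111. ,  83.6]), 0.69) (array([ 0.5621, -0.0646,  0.0282]), np.float64(0.0009), array([278.8, 192. ,  84.9,  68.8]), 0.61) (array([ 0.5622, -0.0641,  0.0601]), np.float64(0.0015), array([277.9, 173.2, 143.9, 137.4]), 0.72)
```

View pics/m.png

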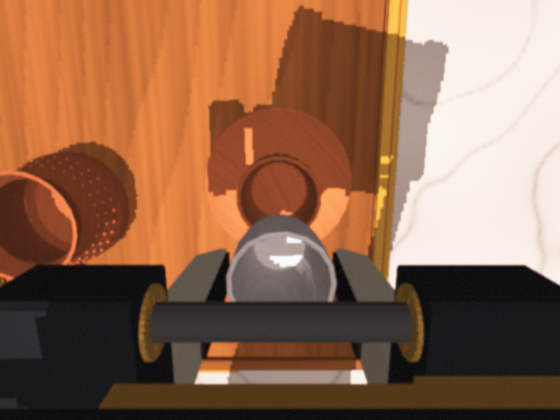

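```bash
python3 - <<'E'
from h import *
s=robot.read_state(); s['tool_pos']
P=np.array([(227.5,280),(336,280),(281.5,231),(243,246.),(320,246)])
for z in (.191,.1935,.196): print(z,fitcirc(backplane('wrist',P,z,s)),fitcirc(backplane('wrist',P,z,s),.024))
E
```

```text
0.191 (array([ 0.54223972, -0.06700304,  0.02355309]), np.float64(4.192625932000066e-05)) (array([ 0.54167532, -0.06699116]), np.float64(0.00013952998613194628))
0.1935 (array([ 0.54334309, -0.06699438,  0.02316614]), np.float64(4.123842335079786e-05)) (array([ 0.54229079, -0.06696209]), np.float64(0.00024008732072267405))
0.196 (array([ 0.54444646, -0.06698572,  0.02277918]), np.float64(4.055063900064784e-05)) (array([ 0.5429078 , -0.06693605]), np.float64(0.00033912781597905325))
```

Request:
play_rows:
  plan:
    - {"slide": [0.3,0.05,0],"roll": 0,"fingers": -1}
    - {"slide": [0.26,0,-0.5],"roll": 0,"fingers": -1}
    - {"slide": [0,0,-0.8],"roll": 0,"fingers": -1}
    - {"slide": [0,0,-0.3],"roll": 0,"fingers": -1}
    - {"slide": [0,0,0],"roll": 0,"fingers": -1}
    - {"slide": [0,0,0],"roll": 0,"fingers": -1}

```text
t: 32.12
tool_pos: [0.5618, -0.0641, 0.1303]
orientation: [2.223, -0.0, -2.22]
force: [0.2, 0.1, -1.5]
opening: 0.0478
```

Request:
play_rows:
  plan:
    - {"slide": [0,0,-0.3],"roll": 0,"fingers": -1}
    - {"slide": [0,0,-0.3],"roll": 0,"fingers": -1}
    - {"slide": [0,0,-0.1],"roll": 0,"fingers": -1}
    - {"slide": [0,0,0],"roll": 0,"fingers": -1}
    - {"slide": [0,0,0],"roll": 0,"fingers": -1}

```text
t: 32.75
tool_pos: [0.5615, -0.0641, 0.1088]
orientation: [-2.222, 0.0, 2.221]
force: [0.5, 0.6, -1.1]
opening: 0.0475
```

```bash
python3 - <<'E'
from h import *
s=robot.read_state(); print(s['t'],s['tool_pos'],s['force'],s['opening'])
im=robot.read_camera('wrist');cv2.imwrite("pics/n.png",im[:,:,::-1]) 
E
```

```text
32.75 [ 0.56145226 -0.06406951  0.1087688 ] [ 0.45494204  0.60993876 -1.05272321] 0.047533167950698244
```

View pics/n.png

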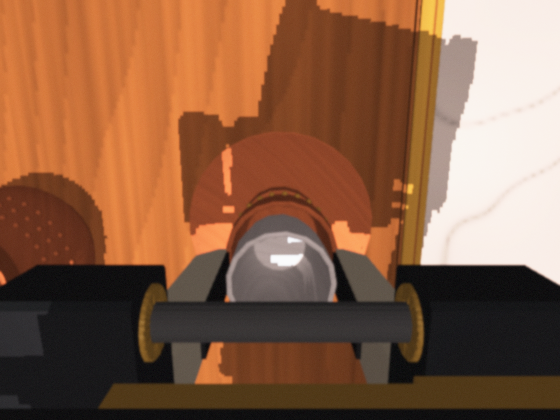

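Request:
play_rows:
  plan:
    - {"slide": [0,0,-0.2],"roll": 0,"fingers": -1}
    - {"slide": [0,0,-0.2],"roll": 0,"fingers": -1}
    - {"slide": [0,0,-0.1],"roll": 0,"fingers": -1}
    - {"slide": [0,0,0],"roll": 0,"fingers": -1}

```text
t: 33.3
tool_pos: [0.5609, -0.064, 0.093]
orientation: [-2.22, -0.0, 2.222]
force: [-0.4, 0.1, -0.7]
opening: 0.0475
```

Request:
play_rows:
  plan:
    - {"slide": [0,0,-0.1],"roll": 0,"fingers": -1}
    - {"slide": [0,0,-0.04],"roll": 0,"fingers": -1}
    - {"slide": [0,0,0],"roll": 0,"fingers": -1}

```text
t: 33.67
tool_pos: [0.5615, -0.064, 0.0895]
orientation: [-2.222, 0.0, 2.221]
force: [-0.4, 0.7, 1.0]
opening: 0.0485
```

Request:
play_rows:
  plan:
    - {"slide": [0,0,-0.03],"roll": 0,"fingers": -1}
    - {"slide": [0,0,0],"roll": 0,"fingers": -1}
    - {"slide": [0,0,0],"roll": 0,"fingers": -1}

```text
t: 34.05
tool_pos: [0.5619, -0.064, 0.0895]
orientation: [2.223, -0.0, -2.22]
force: [-1.8, 0.7, 4.8]
opening: 0.0479
```

Request:
play_rows:
  plan:
    - {"slide": [0,0,0],"roll": 0,"fingers": 1}
    - {"slide": [0,0,0],"roll": 0,"fingers": 1}
    - {"slide": [0,0,0],"roll": 0,"fingers": 1}
    - {"slide": [0,0,0],"roll": 0,"fingers": 1}
    - {"slide": [0,0,0.5],"roll": 0,"fingers": 1}
    - {"slide": [0,0,1],"roll": 0,"fingers": 1}
    - {"slide": [0,0,1],"roll": 0,"fingers": 1}
    - {"slide": [-0.3,0,1],"roll": 0,"fingers": 1}
    - {"slide": [-0.3,0,0.5],"roll": 0,"fingers": 1}
    - {"slide": [0,0,0],"roll": 0,"fingers": 1}
    - {"slide": [0,0,0],"roll": 0,"fingers": 1}

```text
t: 35.42
tool_pos: [0.5428, -0.0639, 0.2073]
orientation: [-2.22, -0.0, 2.223]
force: [-0.9, 0.0, -0.6]
opening: 0.0933
```

```bash
python3 - <<'E'
from h import *
s=robot.read_state(); print(s['t'],s['tool_pos'],s['force'],s['opening'])
im=robot.read_camera('wrist');cv2.imwrite("pics/o.png",im[:,:,::-1]) 
print(circ('wrist','cup_mid',.104,s=s),circ('wrist','holder_mid',.084,s=s),circ('wrist','saucer_mid',.028,s=s))
E
```

```text
35.425 [ 0.5427773  -0.06392128  0.20725267] [-0.93077344  0.04119011 -0.60830575] 0.09327824213627774
(array([ 0.5604, -0.0636,  0.0234]), np.float64(0.0003), array([279.2, 192.4,  68.5,  61. ]), 0.67) (array([ 0.5595, -0.0646,  0.0284]), np.float64(0.0014), array([281.4, 186.9,  78.5,  72.7]), 0.91) (array([ 0.5612, -0.0639,  0.061 ]), np.float64(0.0002), array([282.7, 174.6, 131.4, 133.3]), 0.89)
```

View pics/o.png

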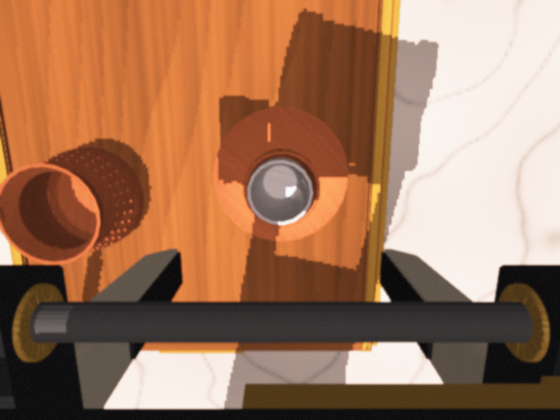

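Request:
play_rows:
  plan:
    - {"slide": [-0.4,0.9,0],"roll": 0,"fingers": 1}
    - {"slide": [-0.4,0.95,0],"roll": 0,"fingers": 1}
    - {"slide": [-0.4,0.95,0],"roll": 0,"fingers": 1}
    - {"slide": [-0.4,0.95,0],"roll": 0,"fingers": 1}
    - {"slide": [-0.4,0.95,0],"roll": 0,"fingers": 1}
    - {"slide": [-0.4,0.95,0],"roll": 0,"fingers": 1}
    - {"slide": [-0.4,0.95,0],"roll": 0,"fingers": 1}
    - {"slide": [-0.4,0.95,0],"roll": 0,"fingers": 1}
    - {"slide": [-0.4,0.95,0],"roll": 0,"fingers": 1}
    - {"slide": [-0.4,0.95,0],"roll": 0,"fingers": 1}
    - {"slide": [-0.4,0.95,-0.3],"roll": 0,"fingers": 1}
    - {"slide": [-0.4,0.95,-0.4],"roll": 0,"fingers": 1}
    - {"slide": [-0.4,0.9,-0.6],"roll": 0,"fingers": 1}
    - {"slide": [0,0,0],"roll": 0,"fingers": 0}
    - {"slide": [0,0,0],"roll": 0,"fingers": 0}
    - {"slide": [0,0,0],"roll": 0,"fingers": 0}

```text
t: 37.62
tool_pos: [0.3881, 0.3029, 0.1701]
orientation: [-2.222, 0.001, 2.22]
force: [0.4, 0.1, -0.1]
opening: 0.0677
```

```bash
python3 - <<'E'
from h import *
s=robot.read_state(); print(s['t'],s['tool_pos'],s['force'],s['opening'])
im=robot.read_camera('wrist');cv2.imwrite("pics/p.png",im[:,:,::-1]) 
for z in (.006,.008,.01): print(circ('wrist','cup_lid_mid',z,s=s))
for d in robot.mark_of('wrist','cup_lid_mid'): print(d, atz(ray('wrist',d['point'],s),.018))
E
```

```text
37.625 [0.38813287 0.30293739 0.17014707] [ 0.42929538  0.11886096 -0.14406626] 0.06772726779128012
(array([0.3732, 0.3057, 0.0269]), np.float64(0.0002), array([275.1, 215.3,  59.1,  60.6]), 0.76)
(array([0.3737, 0.3057, 0.0267]), np.float64(0.0002), array([275.1, 215.3,  59.1,  60.6]), 0.76)
(array([0.3742, 0.3057, 0.0265]), np.float64(0.0002), array([275.1, 215.3,  59.1,  60.6]), 0.76)
{'point': [278.4, 219.6], 'p': 0.62} [0.37281355 0.30462684 0.018     ]
```

View pics/p.png

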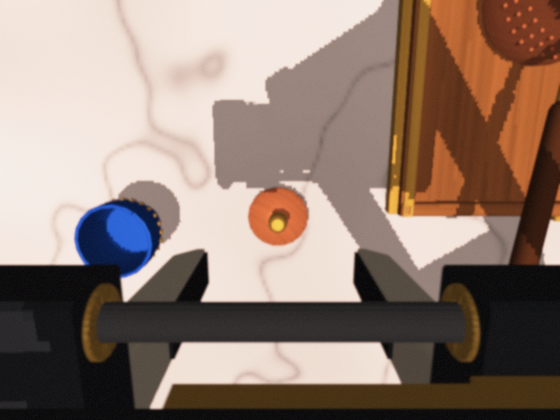

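Request:
play_rows:
  plan:
    - {"slide": [-0.48,0.09,-0.5],"roll": 0,"fingers": -0.2}
    - {"slide": [0,0,-0.9],"roll": 0,"fingers": -0.2}
    - {"slide": [0,0,-0.9],"roll": 0,"fingers": -0.2}
    - {"slide": [0,0,-0.9],"roll": 0,"fingers": -0.2}
    - {"slide": [0,0,-0.9],"roll": 0,"fingers": -0.2}
    - {"slide": [0,0,-0.6],"roll": 0,"fingers": -0.2}
    - {"slide": [0,0,-0.2],"roll": 0,"fingers": -0.2}
    - {"slide": [0,0,0],"roll": 0,"fingers": -0.2}
    - {"slide": [0,0,0],"roll": 0,"fingers": -0.2}

```text
t: 39.0
tool_pos: [0.3737, 0.3067, 0.0235]
orientation: [-2.223, -0.001, 2.219]
force: [0.1, -0.5, -0.5]
opening: 0.0369
```

```bash
python3 - <<'E'
from h import *
s=robot.read_state(); print(s['t'],s['tool_pos'],s['force'],s['opening'])
im=robot.read_camera('wrist');cv2.imwrite("pics/q.png",im[:,:,::-1]) 
E
```

```text
39.0 [0.37371296 0.30670376 0.02354471] [ 0.11850665 -0.45319657 -0.52550943] 0.03694963547713667
```

View pics/q.png

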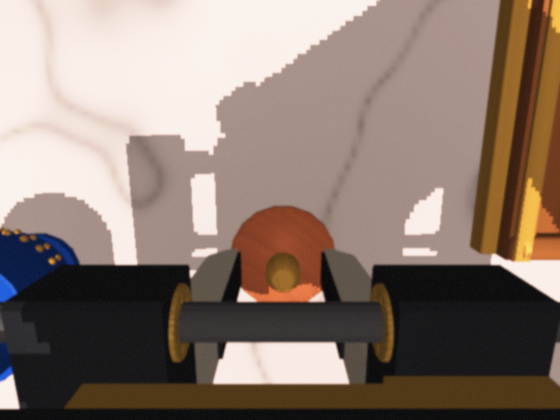

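Request:
play_rows:
  plan:
    - {"slide": [0,0,-0.06],"roll": 0,"fingers": -0.2}
    - {"slide": [0,0,0],"roll": 0,"fingers": -1}
    - {"slide": [0,0,0],"roll": 0,"fingers": -1}
    - {"slide": [0,0,0],"roll": 0,"fingers": -1}
    - {"slide": [0,0,0],"roll": 0,"fingers": -1}
    - {"slide": [0,0,0],"roll": 0,"fingers": -1}
  squeeze: 15

```text
t: 39.8
tool_pos: [0.3729, 0.3062, 0.0207]
orientation: [-2.221, 0.0, 2.221]
force: [0.3, 0.0, 0.1]
opening: 0.015
```

Request:
play_rows:
  plan:
    - {"slide": [0,0,0.5],"roll": 0,"fingers": -1}
    - {"slide": [0,0,1],"roll": 0,"fingers": -1}
    - {"slide": [0,0,1],"roll": 0,"fingers": -1}
    - {"slide": [0,0,1],"roll": 0,"fingers": -1}
    - {"slide": [0.2,-0.4,1],"roll": 0,"fingers": -1}
    - {"slide": [0.5,-0.9,1],"roll": 0,"fingers": -1}
    - {"slide": [0.5,-0.95,0.8],"roll": 0,"fingers": -1}
    - {"slide": [0.5,-0.95,0],"roll": 0,"fingers": -1}
    - {"slide": [0.5,-0.95,0],"roll": 0,"fingers": -1}
    - {"slide": [0.5,-0.95,0],"roll": 0,"fingers": -1}
    - {"slide": [0.5,-0.95,0],"roll": 0,"fingers": -1}
    - {"slide": [0.5,-0.95,0],"roll": 0,"fingers": -1}
    - {"slide": [0.5,-0.95,0],"roll": 0,"fingers": -1}
    - {"slide": [0.5,-0.95,0],"roll": 0,"fingers": -1}
    - {"slide": [0.4,-0.95,0],"roll": 0,"fingers": -1}
    - {"slide": [0.3,-0.95,0],"roll": 0,"fingers": -1}
    - {"slide": [0,-0.95,0],"roll": 0,"fingers": -1}
    - {"slide": [0,-0.55,0],"roll": 0,"fingers": -1}
    - {"slide": [0,0,0],"roll": 0,"fingers": -1}
    - {"slide": [0,0,0],"roll": 0,"fingers": -1}

```text
t: 42.3
tool_pos: [0.5349, -0.062, 0.2099]
orientation: [-2.222, -0.001, 2.221]
force: [0.3, 0.5, -0.9]
opening: 0.0153
```

```bash
python3 - <<'E'
from h import *
s=robot.read_state(); print(s['t'],s['tool_pos'],s['force'],s['opening'])
im=robot.read_camera('wrist');cv2.imwrite("pics/r.png",im[:,:,::-1]) 
z=s['tool_pos'][2]-.0125
m=mask('wrist','cup_lid_mid'); print(m and m['extent'],circ('wrist','cup_lid_mid',z,s=s),circ('wrist','cup_mid',.104,s=s),circ('wrist','saucer_mid',.028,s=s))
E
```

```text
42.3 [ 0.53485782 -0.0620358   0.20985787] [ 0.32103273  0.45866905 -0.93821563] 0.015336849493920932
[280.1, 253.3, 107.5, 94.4] (array([ 0.5397, -0.0623,  0.0229]), np.float64(0.0031), array([280.1, 253.3, 107.5,  94.4]), 0.86) (array([ 0.5609, -0.0634,  0.0233]), np.float64(0.0004), array([280.6, 176.8,  67.5,  55.8]), 0.78) None
```

View pics/r.png

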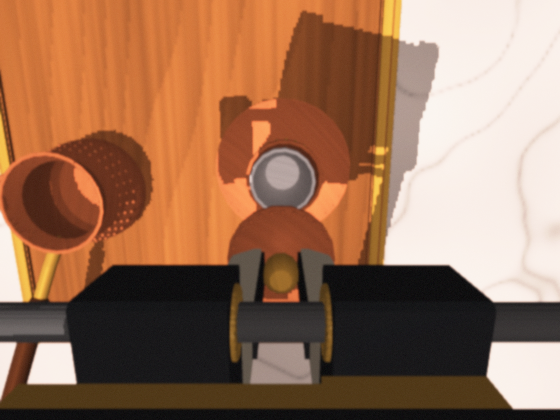

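```bash
python3 - <<'E'
from h import *
s=robot.read_state()
m=mask('wrist','cup_lid_mid'); k,_=cv2.findContours(m['region'].astype(np.uint8),0,cv2.CHAIN_APPROX_NONE); k=max(k,key=cv2.contourArea)[:,0]
k=k[k[:,1]<250].astype(float); print(k.min(0),k.max(0))
for z in (.195,.197,.199): print(z,fitcirc(backplane('wrist',k,z,s)),fitcirc(backplane('wrist',k,z,s),.0268))
E
```

```text
[228. 205.] [333. 249.]
0.195 (array([ 0.53598817, -0.06230295,  0.02579912]), np.float64(0.0004057984459655689)) (array([ 0.53474458, -0.06232371]), np.float64(0.00025323071585114584))
0.197 (array([ 0.53671203, -0.06230083,  0.02550241]), np.float64(0.00040522486750078565)) (array([ 0.53508977, -0.0623232 ]), np.float64(0.0002485219273324242))
0.199 (array([ 0.53743593, -0.06229872,  0.02520567]), np.float64(0.0004046607059906629)) (array([ 0.53543457, -0.0623206 ]), np.float64(0.00032090209135443235))
```

Request:
play_rows:
  plan:
    - {"slide": [0.4,-0.05,0],"roll": 0,"fingers": -1}
    - {"slide": [0.43,0,-0.3],"roll": 0,"fingers": -1}
    - {"slide": [0,0,-0.8],"roll": 0,"fingers": -1}
    - {"slide": [0,0,-0.8],"roll": 0,"fingers": -1}
    - {"slide": [0,0,-0.6],"roll": 0,"fingers": -1}
    - {"slide": [0,0,-0.1],"roll": 0,"fingers": -1}
    - {"slide": [0,0,0],"roll": 0,"fingers": -1}
    - {"slide": [0,0,0],"roll": 0,"fingers": -1}

```text
t: 43.6
tool_pos: [0.5607, -0.0645, 0.1329]
orientation: [2.223, -0.0, -2.219]
force: [0.7, -0.4, -0.7]
opening: 0.0152
```

```bash
python3 - <<'E'
from h import *
s=robot.read_state(); print(s['t'],s['tool_pos'],s['force'],s['opening'])
im=robot.read_camera('wrist');cv2.imwrite("pics/s.png",im[:,:,::-1]) 
E
```

```text
43.6 [ 0.56065369 -0.06447333  0.13290588] [ 0.69229508 -0.37230686 -0.70783249] 0.015171845707805415
```

View pics/s.png

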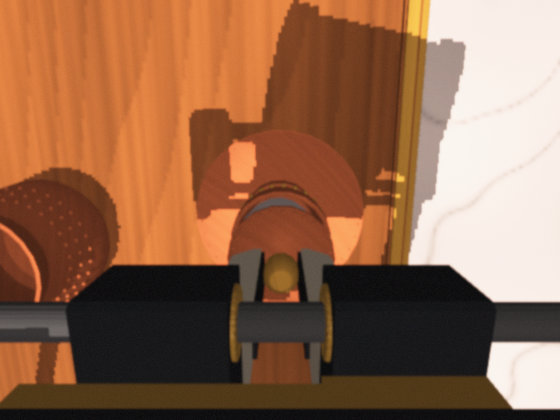

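Request:
play_rows:
  plan:
    - {"slide": [-0.02,0.02,-0.2],"roll": 0,"fingers": -1}
    - {"slide": [0,0,-0.15],"roll": 0,"fingers": -1}
    - {"slide": [0,0,0],"roll": 0,"fingers": -1}

```text
t: 44.02
tool_pos: [0.5587, -0.0636, 0.1204]
orientation: [-2.22, -0.0, 2.223]
force: [-1.1, -0.4, -0.5]
opening: 0.0151
```

Request:
play_rows:
  plan:
    - {"slide": [0,0,-0.06],"roll": 0,"fingers": -1}
    - {"slide": [0,0,-0.05],"roll": 0,"fingers": -1}
    - {"slide": [0,0,0],"roll": 0,"fingers": -1}

```text
t: 44.4
tool_pos: [0.5604, -0.0639, 0.1197]
orientation: [2.224, -0.001, -2.218]
force: [-1.2, -0.0, 7.6]
opening: 0.015
```

Request:
play_rows:
  plan:
    - {"slide": [0,0,0.03],"roll": 0,"fingers": -0.4}
    - {"slide": [0,0,0],"roll": 0,"fingers": -0.4}
    - {"slide": [0,0,0],"roll": 0,"fingers": -0.4}
    - {"slide": [0,0,0.5],"roll": 0,"fingers": -0.4}
    - {"slide": [0,0,1],"roll": 0,"fingers": 0}
    - {"slide": [0,0,1],"roll": 0,"fingers": 0}
    - {"slide": [-0.3,0,0.5],"roll": 0,"fingers": 0}
    - {"slide": [0,0,0],"roll": 0,"fingers": 0}
    - {"slide": [0,0,0],"roll": 0,"fingers": 0}

```text
t: 45.52
tool_pos: [0.5495, -0.0636, 0.2076]
orientation: [-2.22, -0.0, 2.223]
force: [-0.5, -0.2, 0.3]
opening: 0.0464
```

```bash
python3 - <<'E'
from h import *
s=robot.read_state(); print(s['t'],s['tool_pos'],s['force'],s['opening'])
im=robot.read_camera('wrist');cv2.imwrite("pics/u.png",im[:,:,::-1]) 
print(circ('wrist','cup_lid_mid',.106,s=s),circ('wrist','saucer_mid',.028,s=s))
print(circ('wrist','cezve_mouth',.101,s=s))
E
```

```text
45.525 [ 0.54949148 -0.0636379   0.20756986] [-0.51287063 -0.17016825  0.30839061] 0.046432344280991696
(array([ 0.5594, -0.064 ,  0.0265]), np.float64(0.0002), array([279.9, 202.7,  72.6,  70.4]), 0.95) (array([ 0.5613, -0.0639,  0.0611]), np.float64(0.0003), array([279.5, 181.2, 133.3, 134.4]), 0.81)
(array([0.5514, 0.0863, 0.0461]), np.float64(0.0048), array([ 72.2, 211. , 144.3, 109.4]), 0.69)
```

View pics/u.png

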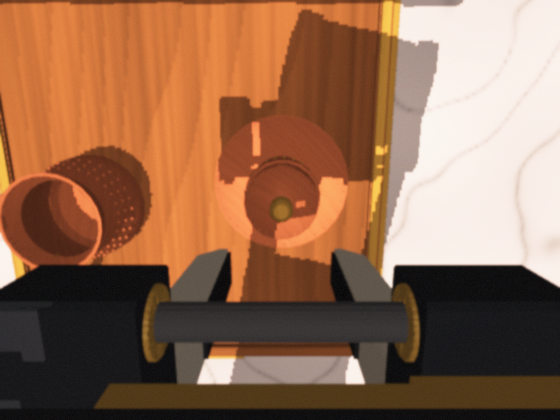

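Request:
play_rows:
  plan:
    - {"slide": [0,0.9,0.3],"roll": 0,"fingers": 0}
    - {"slide": [0,1,0.3],"roll": 0,"fingers": 0}
    - {"slide": [0,1,0.3],"roll": 0,"fingers": 0}
    - {"slide": [0,1,0.3],"roll": 0,"fingers": 0}
    - {"slide": [0,1,0],"roll": 0,"fingers": 0}
    - {"slide": [0,0.8,0],"roll": 0,"fingers": 0}
    - {"slide": [0,0,0],"roll": 0,"fingers": 0}
    - {"slide": [0,0,0],"roll": 0,"fingers": 0}
    - {"slide": [0,0,0],"roll": 0,"fingers": 0}

```text
t: 46.85
tool_pos: [0.5502, 0.1064, 0.2445]
orientation: [-2.221, 0.001, 2.221]
force: [0.1, 1.8, -0.6]
opening: 0.0462
```

```bash
python3 - <<'E'
from h import *
s=robot.read_state(); print(s['t'],s['tool_pos'],s['force'],s['opening'])
im=robot.read_camera('wrist');cv2.imwrite("pics/v.png",cv2.resize(im[130:330,180:430],None,fx=3,fy=3,interpolation=2)[:,:,::-1]) 
for d in robot.mark_of('wrist','cezve_mouth'): print(d,atz(ray('wrist',d['point'],s),.101))
E
```

```text
46.85 [0.5502235  0.10635072 0.24453889] [ 0.12509558  1.80187055 -0.64892822] 0.04617241794013696
{'point': [278.4, 217.0], 'p': 0.6} [0.53915216 0.107901   0.101     ]
```

View pics/v.png

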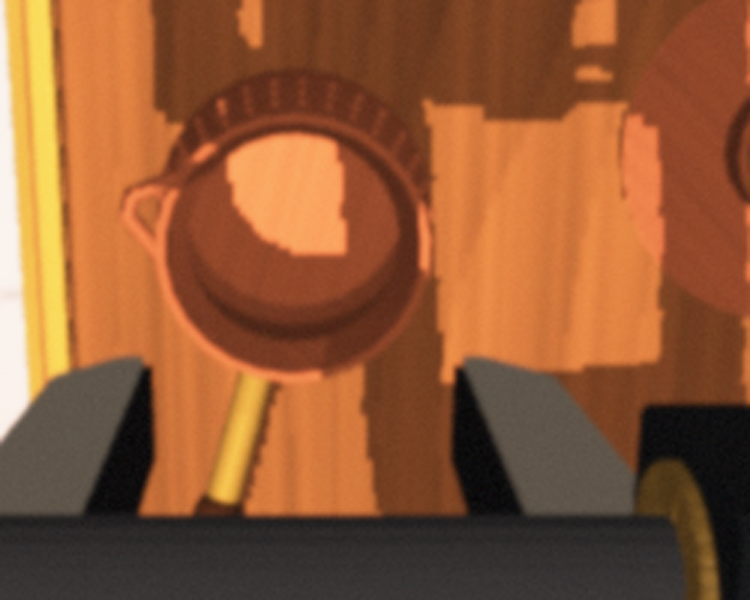

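```bash
python3 - <<'E'
from h import *
s=robot.read_state()
P=np.array([(162,250),(431,250),(297,113),(297,383),(210,145),(384,145),(197,340),(395,340.)])/3+[180,130]
for z in (.098,.101,.104): print(z,fitcirc(backplane('wrist',P,z,s)))
E
```

```text
0.098 (array([0.54114248, 0.10771147, 0.03879845]), np.float64(0.0003302145473308357))
0.101 (array([0.54185712, 0.10769854, 0.0384253 ]), np.float64(0.0003273167704575912))
0.104 (array([0.54257175, 0.10768561, 0.03805215]), np.float64(0.0003244140768023304))
```

Request:
play_rows:
  plan:
    - {"slide": [0.2,0.9,0],"roll": 0,"fingers": 0}
    - {"slide": [0.3,0.95,0],"roll": 0,"fingers": 0}
    - {"slide": [0.3,0.95,0],"roll": 0,"fingers": 0}
    - {"slide": [0.3,0.95,-0.3],"roll": 0,"fingers": 0}
    - {"slide": [0.3,0.95,-0.6],"roll": 0,"fingers": 0}
    - {"slide": [0.3,0.95,-0.6],"roll": 0,"fingers": 0}
    - {"slide": [0.1,0.9,-0.6],"roll": 0,"fingers": 0}
    - {"slide": [0,0,0],"roll": 0,"fingers": 0}
    - {"slide": [0,0,0],"roll": 0,"fingers": 0}
    - {"slide": [0,0,0],"roll": 0,"fingers": 0}

```text
t: 48.2
tool_pos: [0.6049, 0.3028, 0.1831]
orientation: [-2.223, 0.001, 2.219]
force: [-0.4, -0.2, 0.3]
opening: 0.0463
```

```bash
python3 - <<'E'
from h import *
s=robot.read_state(); print(s['t'],s['tool_pos'],s['force'],s['opening'])
im=robot.read_camera('wrist');cv2.imwrite("pics/w.png",im[:,:,::-1]) 
for z in (.008,.01,.012): print(circ('wrist','pot_lid_mid',z,s=s))
for d in robot.mark_of('wrist','pot_lid_mid'): print(d,atz(ray('wrist',d['point'],s),.021))
E
```

```text
48.2 [0.60494735 0.30283946 0.183079  ] [-0.43122473 -0.20028956  0.34338584] 0.0463340054518351
None
None
None
{'point': [283.0, 202.7], 'p': 0.78} [0.60267701 0.30049057 0.021     ]
```

View pics/w.png

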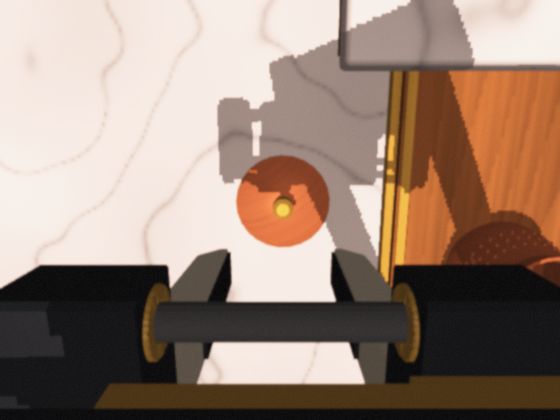

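```bash
python3 - <<'E'
from h import *
s=robot.read_state()
P=np.array([(236,201),(329.5,201),(283,155),(283,247.)])
for z in (.008,.010): print(z,fitcirc(backplane('wrist',P,z,s)))
print(atz(ray('wrist',(283,209),s),.042))
robot.read_camera('wrist'); print(circ('wrist','pot_lid_mid',.009,s=s))
E
```

```text
0.008 (array([0.59984183, 0.301129  , 0.04303285]), np.float64(7.260387534243837e-05))
0.01 (array([0.60025227, 0.30114137, 0.04277954]), np.float64(7.217633487945074e-05))
[0.60118607 0.30112732 0.042     ]
(array([0.601 , 0.3011, 0.0426]), np.float64(0.0003), array([284.1, 200. ,  92. ,  93.6]), 0.75)
```

Request:
play_rows:
  plan:
    - {"slide": [-0.15,-0.06,-0.5],"roll": 0,"fingers": -0.1}
    - {"slide": [0,0,-0.9],"roll": 0,"fingers": -0.1}
    - {"slide": [0,0,-0.9],"roll": 0,"fingers": -0.1}
    - {"slide": [0,0,-0.9],"roll": 0,"fingers": -0.1}
    - {"slide": [0,0,-0.9],"roll": 0,"fingers": -0.1}
    - {"slide": [0,0,-0.8],"roll": 0,"fingers": -0.1}
    - {"slide": [0,0,-0.2],"roll": 0,"fingers": -0.1}
    - {"slide": [0,0,0],"roll": 0,"fingers": -0.1}
    - {"slide": [0,0,0],"roll": 0,"fingers": -0.1}

```text
t: 49.68
tool_pos: [0.6006, 0.3024, 0.0301]
orientation: [-2.223, -0.001, 2.219]
force: [0.8, -0.2, -0.4]
opening: 0.042
```

```bash
python3 - <<'E'
from h import *
s=robot.read_state(); print(s['t'],s['tool_pos'],s['force'],s['opening'])
im=robot.read_camera('wrist');cv2.imwrite("pics/x.png",im[:,:,::-1]) 
E
```

```text
49.675 [0.60055211 0.30235921 0.03013356] [ 0.75869231 -0.15985425 -0.39787568] 0.041959933233641916
```

View pics/x.png

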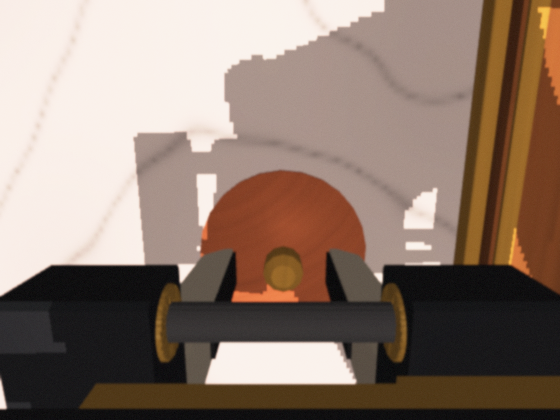

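Request:
play_rows:
  plan:
    - {"slide": [0,0,-0.15],"roll": 0,"fingers": -0.1}
    - {"slide": [0,0,0],"roll": 0,"fingers": -1}
    - {"slide": [0,0,0],"roll": 0,"fingers": -1}
    - {"slide": [0,0,0],"roll": 0,"fingers": -1}
    - {"slide": [0,0,0],"roll": 0,"fingers": -1}
    - {"slide": [0,0,0],"roll": 0,"fingers": -1}
    - {"slide": [0,0,0],"roll": 0,"fingers": -1}
  squeeze: 20

```text
t: 50.6
tool_pos: [0.5997, 0.302, 0.0243]
orientation: [-2.222, 0.0, 2.221]
force: [0.7, -0.3, -0.1]
opening: 0.0171
```

Request:
play_rows:
  plan:
    - {"slide": [0,0,0.5],"roll": 0,"fingers": -1}
    - {"slide": [0,0,1],"roll": 0,"fingers": -1}
    - {"slide": [0,0,1],"roll": 0,"fingers": -1}
    - {"slide": [0,0,1],"roll": 0,"fingers": -1}
    - {"slide": [0,0,1],"roll": 0,"fingers": -1}
    - {"slide": [-0.3,-0.5,1],"roll": 0,"fingers": -1}
    - {"slide": [-0.4,-1,0.5],"roll": 0,"fingers": -1}
    - {"slide": [-0.5,-1,0],"roll": 0,"fingers": -1}
    - {"slide": [-0.5,-1,0],"roll": 0,"fingers": -1}
    - {"slide": [-0.5,-1,0],"roll": 0,"fingers": -1}
    - {"slide": [-0.5,-1,0],"roll": 0,"fingers": -1}
    - {"slide": [-0.4,-1,0],"roll": 0,"fingers": -1}
    - {"slide": [0,0,0],"roll": 0,"fingers": -1}
    - {"slide": [0,0,0],"roll": 0,"fingers": -1}
    - {"slide": [0,0,0],"roll": 0,"fingers": -1}

```text
t: 52.48
tool_pos: [0.507, 0.1078, 0.2046]
orientation: [2.222, 0.001, -2.221]
force: [0.6, -0.5, -0.4]
opening: 0.0173
```

```bash
python3 - <<'E'
from h import *
s=robot.read_state(); print(s['t'],s['tool_pos'],s['force'],s['opening'])
im=robot.read_camera('wrist');cv2.imwrite("pics/y.png",im[:,:,::-1]) 
m=mask('wrist','pot_lid_mid'); 
if m:
  k,_=cv2.findContours(m['region'].astype(np.uint8),0,cv2.CHAIN_APPROX_NONE); k=max(k,key=cv2.contourArea)[:,0]
  k=k[k[:,1]<250].astype(float); print(k.min(0),k.max(0),m['p'])
  z=s['tool_pos'][2]-.0245+.009
  for r in (None,.043,.0425): print(z,fitcirc(backplane('wrist',k,z,s),r))
E
```

```text
52.475 [0.50701817 0.10777108 0.20455191] [ 0.63843509 -0.46953882 -0.43435373] 0.01733076416557858
[197. 170.] [365. 249.] 0.85
0.18905191413690414 (array([0.50877904, 0.10767753, 0.04205414]), np.float64(0.00023591947230724997))
0.18905191413690414 (array([0.50758833, 0.10765758]), np.float64(0.0002357980149699096))
0.18905191413690414 (array([0.5082209 , 0.10765021]), np.float64(0.00022032060444149987))
```

View pics/y.png

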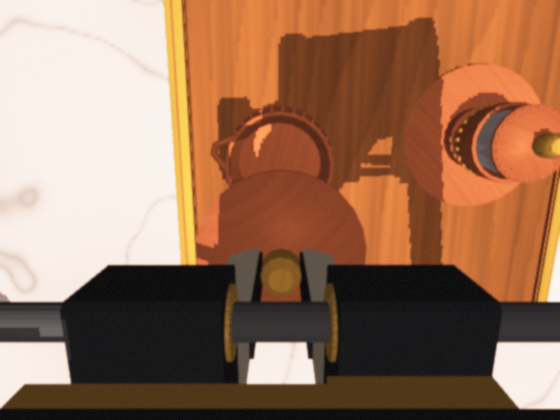

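Request:
play_rows:
  plan:
    - {"slide": [0.5,0,0],"roll": 0,"fingers": -1}
    - {"slide": [0.63,0,-0.3],"roll": 0,"fingers": -1}
    - {"slide": [0,0,-0.8],"roll": 0,"fingers": -1}
    - {"slide": [0,0,-0.8],"roll": 0,"fingers": -1}
    - {"slide": [0,0,-0.4],"roll": 0,"fingers": -1}
    - {"slide": [0,0,0],"roll": 0,"fingers": -1}
    - {"slide": [0,0,0],"roll": 0,"fingers": -1}
    - {"slide": [0,0,0],"roll": 0,"fingers": -1}

```text
t: 53.58
tool_pos: [0.5414, 0.1071, 0.1365]
orientation: [-2.224, -0.0, 2.219]
force: [-0.5, 0.1, -1.9]
opening: 0.0171
```

```bash
python3 - <<'E'
from h import *
s=robot.read_state(); print(s['t'],s['tool_pos'],s['force'],s['opening'])
im=robot.read_camera('wrist');cv2.imwrite("pics/z.png",im[:,:,::-1]) 
E
```

```text
53.575 [0.54139328 0.10711951 0.13654478] [-0.46892673  0.1273755  -1.93698672] 0.017144053756543588
```

View pics/z.png

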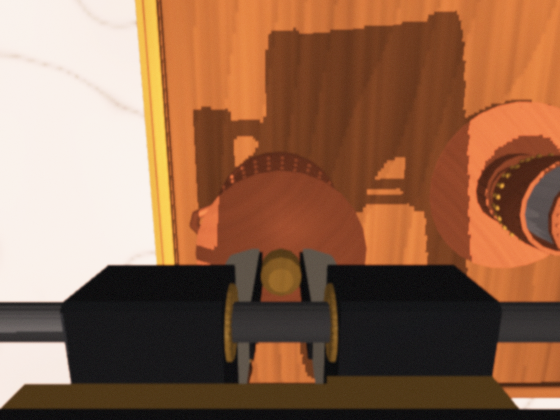

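Aligned. Lowering the lid in small steps.

Request:
play_rows:
  plan:
    - {"slide": [0,0.01,-0.2],"roll": 0,"fingers": -1}
    - {"slide": [0,0,-0.2],"roll": 0,"fingers": -1}
    - {"slide": [0,0,0],"roll": 0,"fingers": -1}

```text
t: 54.0
tool_pos: [0.5399, 0.1072, 0.1222]
orientation: [2.219, -0.0, -2.223]
force: [-0.5, -0.6, -1.1]
opening: 0.0172
```

Request:
play_rows:
  plan:
    - {"slide": [0,0,-0.1],"roll": 0,"fingers": -1}
    - {"slide": [0,0,-0.05],"roll": 0,"fingers": -1}
    - {"slide": [0,0,0],"roll": 0,"fingers": -1}

```text
t: 54.38
tool_pos: [0.5405, 0.1072, 0.1186]
orientation: [-2.221, 0.0, 2.222]
force: [-0.9, -1.2, -1.3]
opening: 0.017
```

Request:
play_rows:
  plan:
    - {"slide": [0,0,-0.04],"roll": 0,"fingers": -1}
    - {"slide": [0,0,-0.03],"roll": 0,"fingers": -1}
    - {"slide": [0,0,0],"roll": 0,"fingers": -1}

```text
t: 54.75
tool_pos: [0.541, 0.1073, 0.1182]
orientation: [2.223, 0.0, -2.22]
force: [-4.7, -1.4, 8.8]
opening: 0.0171
```

Request:
play_rows:
  plan:
    - {"slide": [0,0,0.04],"roll": 0,"fingers": -0.3}
    - {"slide": [0,0,0],"roll": 0,"fingers": -0.3}
    - {"slide": [0,0,0],"roll": 0,"fingers": -0.3}
    - {"slide": [0,0,0.5],"roll": 0,"fingers": -0.3}
    - {"slide": [0,0,1],"roll": 0,"fingers": -0.3}
    - {"slide": [0,0,1],"roll": 0,"fingers": 0}
    - {"slide": [-0.3,-0.5,1],"roll": 0,"fingers": 0}
    - {"slide": [-0.3,-0.8,0.5],"roll": 0,"fingers": 0}
    - {"slide": [0,-0.8,0],"roll": 0,"fingers": 0}
    - {"slide": [0,-0.5,0],"roll": 0,"fingers": 0}
    - {"slide": [0,0,0],"roll": 0,"fingers": 0}
    - {"slide": [0,0,0],"roll": 0,"fingers": 0}

```text
t: 56.25
tool_pos: [0.5225, 0.0298, 0.2377]
orientation: [-2.221, -0.0, 2.222]
force: [-0.5, 0.3, -0.2]
opening: 0.0466
```

```bash
python3 - <<'E'
from h import *
s=robot.read_state(); print(s['t'],s['tool_pos'],s['force'],s['opening'])
im=robot.read_camera('wrist');cv2.imwrite("pics/aa.png",im[:,:,::-1]) 
for n,z in [('pot_lid_mid',.102),('cup_lid_mid',.106),('saucer_mid',.028)]: print(n,circ('wrist',n,z,s=s))
E
```

```text
56.25 [0.52250069 0.02980317 0.2376546 ] [-0.50513063  0.27947967 -0.20351317] 0.04664558371349854
pot_lid_mid (array([0.542 , 0.1077, 0.043 ]), np.float64(0.0003), array([182.2, 178.5, 107.1, 108.8]), 0.85)
cup_lid_mid (array([ 0.5597, -0.0641,  0.0267]), np.float64(0.0002), array([399.1, 161.6,  71.3,  70. ]), 0.87)
saucer_mid (array([ 0.5614, -0.0635,  0.0602]), np.float64(0.0011), array([377.2, 147.4, 123.3, 130.5]), 0.98)
```

View pics/aa.png

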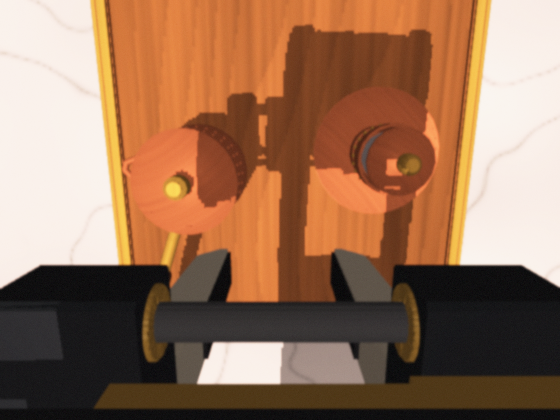

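Request:
play_rows:
  plan:
    - {"slide": [-0.4,0,1],"roll": 0,"fingers": 0}
    - {"slide": [-0.5,-0.5,1],"roll": 0,"fingers": 0}
    - {"slide": [-0.5,-1,0],"roll": 0,"fingers": 0}
    - {"slide": [-0.5,-1,0],"roll": 0,"fingers": 0}
    - {"slide": [-0.5,-1,0],"roll": 0,"fingers": 0}
    - {"slide": [-0.5,-1,0],"roll": 0,"fingers": 0}
    - {"slide": [-0.5,-1,0],"roll": 0,"fingers": 0}
    - {"slide": [-0.5,-1,0],"roll": 0,"fingers": 0}
    - {"slide": [-0.5,-1,0],"roll": 0,"fingers": 0}
    - {"slide": [-0.5,-1,0],"roll": 0,"fingers": 0}
    - {"slide": [-0.5,-1,0],"roll": 0,"fingers": 0}
    - {"slide": [0,-1,0],"roll": 0,"fingers": 0}
    - {"slide": [0,-1,0],"roll": 0,"fingers": 0}
    - {"slide": [0,-1,0],"roll": 0,"fingers": 0}
    - {"slide": [0,0,0],"roll": 0,"fingers": 0}
    - {"slide": [0,0,0],"roll": 0,"fingers": 0}

```text
t: 58.45
tool_pos: [0.3608, -0.3451, 0.2977]
orientation: [-2.221, -0.001, 2.221]
force: [-0.8, 0.0, -0.3]
opening: 0.0466
```

```bash
python3 - <<'E'
from h import *
s=robot.read_state(); print(s['t'],s['tool_pos'])
im=robot.read_camera('scene');cv2.imwrite("pics/bb.png",cv2.resize(im[190:310,180:380],None,fx=4,fy=4,interpolation=2)[:,:,::-1]) 
im2=robot.read_camera('top');cv2.imwrite("pics/cc.png",im2[:,:,::-1]) 
for n in ["cup_lid_mid","pot_lid_mid","saucer_mid","holder_mid","cup_mid","stake_mid"]:
  a=robot.mark_of('top',n);b=robot.mark_of('scene',n)
  for i in a[:2]:
    for j in b[:2]:
      X,r=tri([ray('top',i['point']),ray('scene',j['point'])])
      if max(r)<.008: print(n,X.round(4),np.round(r,4))
E
```

```text
58.45 [ 0.36075068 -0.34509206  0.2976686 ]
cup_lid_mid [ 0.5568 -0.065   0.1117] [0.0042 0.0042]
pot_lid_mid [0.5418 0.105  0.1231] [0.0018 0.0018]
saucer_mid [ 0.5635 -0.0635  0.0268] [0.0012 0.0012]
holder_mid [0.3725 0.4218 0.0595] [0.001 0.001]
holder_mid [ 0.559  -0.0685  0.0447] [0.0013 0.0013]
stake_mid [ 0.4837 -0.418   0.0355] [0.0025 0.0025]
stake_mid [ 0.5594 -0.067   0.1232] [0.0035 0.0035]
```

View pics/bb.png

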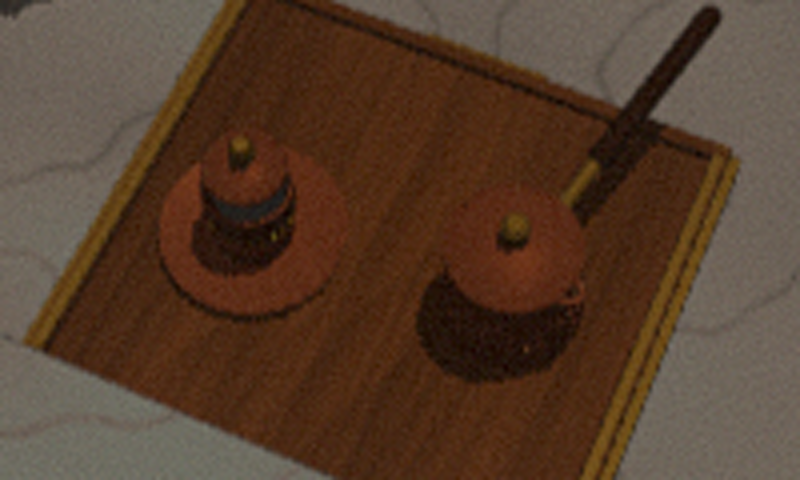

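View pics/cc.png

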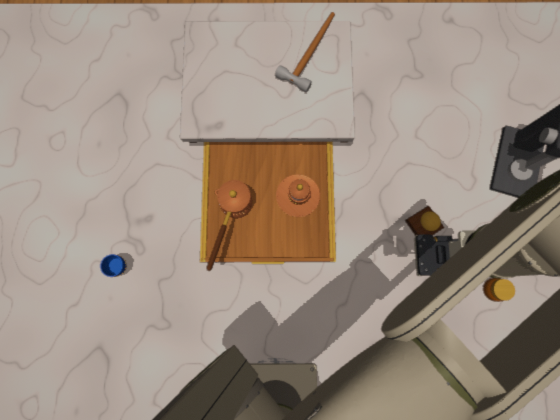

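The final views show everything in place: the stack stands upright, the lid is on the cezve, and the cezve and stake have not moved. Handing in.

```bash
python3 - <<'E'
from plant import robot
print(robot.close_job())
E
```

```text
the job is handed in; nothing more can be done
None
```

I stood the saucer on the cork rest and put the copper holder's foot inside its ring. The tinned cup went into the holder, the small lid onto the cup, and the large lid onto the cezve. I handed the job in at about 59 s, with the arm well clear.

**Last checks**
- **Stack centres:** in the last wrist-camera fits of each part the saucer is at (0.561, −0.064), the holder at (0.560, −0.065), the cup at (0.560, −0.064) and the small lid at (0.560, −0.064). The rest's centre measured (0.562, −0.064).
- **Large lid:** its centre is at (0.542, 0.108), matching the cezve's mouth.
- **Seating:** each part met contact at the height expected for full seating, within about 1 mm, and both lids' apparent size fits a seated lid.
- **Forces:** the highest contact force I saw was about 32 N at the wrist, on the first touch of the saucer.
- **Cezve and stake:** neither has visibly moved in the last top and scene pictures.

**Checks that disagreed**
- The wrist and top cameras put the rest's centre 1 to 2 mm apart in x (0.562 and 0.564). By either, the saucer sits about 1 to 1.5 mm short in x.
- The last top-and-scene networks were noisier: they put the holder and the small lid about 3 to 5 mm off, reported a false "stake" at the stack, and picked out the blue look-alike as a holder. I went by the wrist measurements for these.

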